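Find a light bar's balance point and mark it with its clip

ROBOT

A 7-joint arm with a two-finger parallel gripper is mounted at the origin on the work surface. World frame = base frame: x ahead of the robot, y to its left, z up, the work surface at z = 0. Lengths are in m, angles in rad, forces in N, time in s.
With the tool pointing down it reaches from about 0.425 to 1.025 m from the base axis. Payload 3.6 kg.
Tool frame: the origin (TCP) lies midway between the tips of the shut fingers; the grasp point (between the pads) lies 19 mm behind it; z points along the fingers, x is the direction in which the jaws open and shut, and the axes are right-handed (so a half turn about z gives the same grasp; the last joint's range is limited). The gripper opens to 85 mm and grips with 20 to 120 N. Pads are 22 mm wide; open, the fingers measure 114 mm over their backs; the gripper's body (76 mm by 85 mm) begins 54 mm behind the grasp point. The pads swing forward as they close: fully open they stand 13 mm farther back than shut.
Start: joints at [1.204, 0.591, 0.048, 1.609, -0.033, 0.943, -0.034], TCP at [0.195, -0.698, 0.231] pointing down, gripper open.
Joint ranges: [-2.69, 2.69], [-0.47, 2.24], [-1.27, 1.36], [0.19, 2.51], [-1.53, 4.68], [0.08, 2.07], [-3.09, 3.09]. Speed limits (rad/s): [2.57, 2.57, 3.14, 3.14, 3.14, 3.14, 3.14].

INTERFACE

Orientations are given as a unit quaternion [w, x, y, z].
In Python, from cell import r gives the robot as it stands. The module is installed in compiled form; this text tells all that it offers.
- The arm moves only by the shell command python3 -m inch 'ROWS' [FORCE]. ROWS is JSON, a list of rows, each a list of 3 entries, a list of its own where there are three numbers: the opening, from 0 (shut) to 1 (fully open), then the shift along the world's x, y, z in m, then the turn about the world's z in rad. In form: [[claw, [dx, dy, dz], spin], ...]. A call has 1 to 12 rows; each row is the pose to reach, as a shift and turn from the pose commanded when the call began; what a row does not reach only later rows make up. A row lasts 1/10 s, in which the tool goes at most 50 mm and 8.59 degrees, less where a joint would pass 70% of its speed; a pose out of reach is approached as far as the arm can. A call with a gripper value outside its range is refused whole. The fingers move at their own pace and stop on an object; FORCE is the grip in N (left out, the last holds). Time passes only in rows, so rows that repeat a pose let the fingers close. It gives the time, the measured TCP pose, the force and the opening at its end, in the units of the state.
- r.read_state(): the state, without advancing time (a new reading comes with each control period).
- r.camera(name): name is "scene" or "side" or "wrist"; returns the picture (420x560x3 uint8, blue, green, red); there is no depth.
- r.calibration(name): a dict with "fx", "fy", "cx", "cy" (pixels), "xyz" and "orientation" of the camera in the world. Camera axes: x right, y down, z forward; pixel columns grow to the right and rows downward; lengths in m; the calibration is good to about 2 mm. The wrist camera is an equidistant fisheye: a pixel r from the principal point sees the ray r / f radians off the axis. A picture is of the moment at which its call begins: read the wrist's pose just before it. calibration takes no time and is no camera call; for the wrist camera it gives the pose at the moment of the call.
- r.job_done(): hands the job in, once; it reports no verdict.
The state is a dict: "clock": time; "joints": joint angles; "joint_vel": joint speeds; "joint_torque": joint torques, N m; "tool_pos": TCP position; "eef_rot": TCP orientation; "contact_force": force on the tool from outside, world axes, zero at the start; "wrist_torque": the same for the moment, N m; "grip_width": finger opening in m.
Only numpy, scipy, OpenCV 4.12 (cv2) and the standard library are available. Lean on these libraries where they do the work, as an engineer would, in place of code of your own. Each camera call takes 0.05 s, during which the arm holds its last target.

TASK

The monitor light bar lies across the balancing rig, tipped down onto one rest because its hidden weight is off to that side. Without lifting it off the rig, and pushing only lightly, slide it lengthwise over the narrow ridge until it tips up and stays level by itself; then gently set the orange clip astride the bar right above the ridge, to mark the balance point, and leave the bar balanced level with the clip on it and everything else on the desk where it is.

Things in the scene. Friction and masses are not known exactly. Their poses are not given: they have to be found in the camera images.
- bar_mid (a point): Middle of the bulk of the loose black light bar (white strips along its sides, bright metal end caps): 24 (its x) x 360 (its y, the length) x 20 mm (its z, up when level), 0.2 to 0.4 kg. Its balance point along the length is hidden, up to 60 mm from the middle towards either end.
- bar: The same light bar; origin in the middle of its underside. Sliding it takes about 1 to 4 N; more than 15 N is rough. A push on an end face also holds that end by friction, so the bar shows whether it balances only once the push is taken away and it has rocked to rest (some seconds; a light touch on its end stills it).
- bar_end (a point): Centre of the bar's +y end face, 180 mm from bar_mid. It is the low end at the start: push here towards the bar's -y to bring the bar level. Pushed too far, the bar tips down at its -y end; then push it back from that end's face.
- ridge_top (a point): Middle of the flat top of the rig's steel ridge, 70 mm above the desk; x runs across the bar, y along it (as the bar's own y). The top is 20 mm wide along y, 50 mm along x. The bar stays level by itself when its balance point is over this flat top. Pressing the bar down on the rig with over 40 N is rough.
- rig: The balancing rig, fixed; origin under the middle of its base plate (90 x 260 x 10 mm), axes as ridge_top. 100 mm to either side of the ridge along y stands a blue forked rest, 14 mm thick along y, its floor 6 mm lower than the ridge, so an unbalanced bar tilts 0.06 rad. Its prongs (30 mm apart, 6 mm thick, tops 14 mm above the ridge top) guide the bar sideways.
- clip_mid (a point): Centre, half-way up, of the loose orange saddle clip with white centre lines, standing upright on the desk: 40 (its x) x 30 (its y) x 42 mm (its z, up), 30 g. Grasp it over its 40 mm width. When it sits on the bar, this point is 17 mm above the bar's middle height.
- clip: The same clip; origin in the middle of its underside. From below it has a slot along its y, 32 mm wide and 14 mm deep, that straddles the bar (clip y along the bar, either way round); its legs are 4 mm thick.
- keyboard: Bystander: black keyboard with coloured keys, 110 x 300 x 29 mm; origin under its centre.
- mouse: Bystander: black mouse, 110 x 58 x 36 mm; origin under its centre.
- mug: Bystander: blue mug, 84 mm wide, 95 mm high; origin under its centre.
- parts_tray: Bystander: grey tray with brass thumb screws, 90 x 120 x 25 mm; origin under its centre.
- screwdriver: Bystander: screwdriver with red handle, about 200 mm long, lying.
- gamepad: Bystander: white game controller, about 95 x 145 x 46 mm; origin under its centre.
Things that resemble listed ones, but are neither listed nor needed, are in the scene too. Of the things shaped like the clip, the orange one is meant.

How it is judged:
On the way:
1. the bar lies level by itself on the ridge, untouched by the gripper, the clip not yet on it (angle between bar_mid's own z axis and vertical below 0.02 rad and height (world z) of bar_mid between 0.077 and 0.083 m and x of bar_mid in the frame of ridge_top between -0.008 and 0.008 m and linear speed of bar below 0.01 m/s and contact force between each of the fingers, clip and bar below 0.02 N), for 0.3 s.
At the end, for the whole second after the job is handed in: The bar rests level (within 0.02 rad) on the ridge alone and the clip sits fully down astride it, upright, its centre within 7 mm of the ridge's centre along the bar; both released and at rest (angle between bar_mid's own z axis and vertical below 0.02 rad and height (world z) of bar_mid between 0.077 and 0.083 m and x of bar_mid in the frame of ridge_top between -0.008 and 0.008 m and y of clip_mid in the frame of ridge_top between -0.007 and 0.007 m and z of clip_mid in the frame of bar_mid between 0.0145 and 0.0195 m and angle between clip_mid's own z axis and vertical below 0.08 rad and linear speed of each of bar, clip below 0.01 m/s); the robot touches nothing.
It fails at once if the bar is pushed harder than 15 N (contact force between the fingers and bar above 15 N).
It fails at once if the bar is pressed on the rig with more than 40 N (contact force between bar and rig above 40 N).
It fails at once if the bar is lifted off the rig (height (world z) of bar_mid above 0.105 m).
It fails at once if another thing on the desk is moved by more than 30 mm (distance of any of keyboard, mouse, mug, parts_tray, screwdriver, gamepad from where it was at the start of the episode above 0.03 m).
It also fails if it takes over 70 s, if anything falls off the work surface, if the arm or the gripper's body presses on something with over 40 N, if the wrist force passes 120 N, or if a joint passes its speed limit or range.

## Working session

There is one attempt and no reset: what is moved stays moved. The work goes in short steps, Python scripts to look and compute and a shell command to move; the robot and the scene stay as the last step left them, time stands still between calls to the robot, and variables do not carry over. Pictures are saved under pics/ and viewed, and the job is handed in when it is done.

```bash
mkdir -p pics; python3 - <<'E'
from cell import r
import cv2
s=r.read_state(); print(s)
for n in ["scene","side","wrist"]:
    c=r.calibration(n); print(n,c)
    cv2.imwrite(f"pics/{n}0.png",r.camera(n))
E
```

```text
{'clock': 0.0, 'joints': array([ 1.20449526,  0.5921393 ,  0.04829853,  1.60984945, -0.03330063,
        0.94268085, -0.03369266]), 'joint_vel': array([-0.00042856, -0.002164  ,  0.00024276, -0.00035063, -0.00032687,
        0.00078496, -0.0004908 ]), 'joint_torque': array([-3.48630392e-04, -5.48688483e+01,  1.54661112e+00, -1.98121601e+01,
        9.47265507e-03,  8.90949246e-03, -9.76340459e-06]), 'tool_pos': array([ 0.19511797, -0.69738194,  0.2301162 ]), 'eef_rot': array([-6.34520323e-04,  7.96716056e-01, -6.04352741e-01, -9.42381291e-04]), 'contact_force': array([-0.24620788, -0.02918996,  0.16970625]), 'wrist_torque': array([ 0.02875885,  0.00553031, -0.04721378]), 'grip_width': 0.08537678443008727}
scene {'fx': 488.29427595591943, 'fy': 488.29427595591943, 'cx': 289.5916799284211, 'cy': 216.12065482815322, 'xyz': array([ 1.63478237, -0.29823232,  1.41212615]), 'orientation': array([-0.2584881 ,  0.74255056,  0.58275464, -0.20542539])}
side {'fx': 404.56356854549955, 'fy': 404.56356854549955, 'cx': 279.1692373992455, 'cy': 209.9735481481827, 'xyz': array([ 0.38927439, -1.04972093,  0.82016605]), 'orientation': array([-0.45252106,  0.88573799, -0.09282092,  0.04557618])}
wrist {'fx': 325.19226210127806, 'fy': 325.19226210127806, 'cx': 276.91196927267566, 'cy': 209.7576147069056, 'xyz': array([ 0.27392795, -0.676795  ,  0.37316439]), 'orientation': array([ 0.12583072,  0.78726519, -0.59585349, -0.09663728])}
```

View pics/scene0.png

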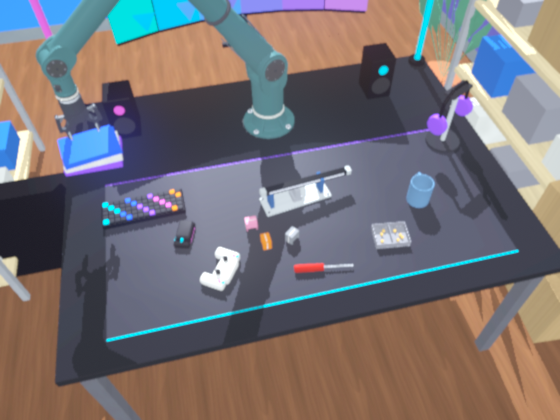

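View pics/side0.png

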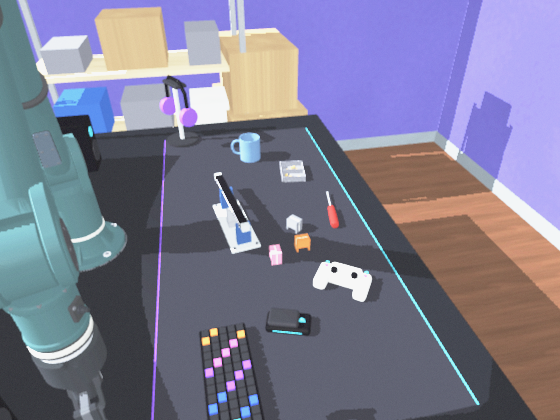

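View pics/wrist0.png

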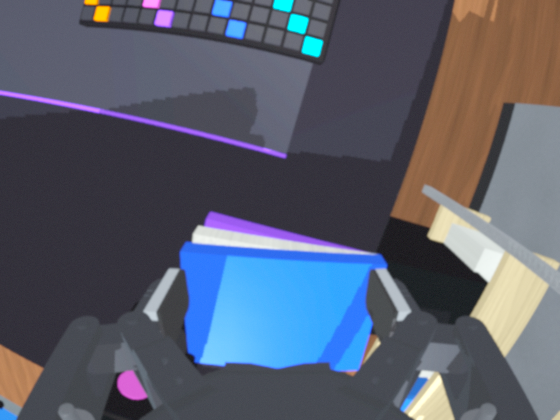

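```bash
cat > h.py <<'E'
import numpy as np, cv2
from scipy.spatial.transform import Rotation as R
def Rc(c):
    q=np.array(c["orientation"]); return R.from_quat([q[1],q[2],q[3],q[0]]).as_matrix()
def ray(c,u,v,wrist=False):
    x=(u-c["cx"])/c["fx"]; y=(v-c["cy"])/c["fy"]
    if wrist:
        t=np.hypot(x,y); s=np.sin(t)/t if t>1e-9 else 1; d=np.array([x*s,y*s,np.cos(t)])
    else: d=np.array([x,y,1.])
    return Rc(c)@d
def at(c,u,v,z,wrist=False):
    d=ray(c,u,v,wrist); p=np.array(c["xyz"]); return p+d*(z-p[2])/d[2]
def tri(lst):
    A=np.zeros((3,3));b=np.zeros(3)
    for c,u,v,w in lst:
        d=ray(c,u,v,w); d/=np.linalg.norm(d); M=np.eye(3)-np.outer(d,d); A+=M; b+=M@np.array(c["xyz"])
    return np.linalg.solve(A,b)
def proj(c,p,wrist=False):
    d=Rc(c).T@(np.array(p)-np.array(c["xyz"]))
    if wrist:
        t=np.arctan2(np.hypot(d[0],d[1]),d[2]); k=t/np.hypot(d[0],d[1]); return c["cx"]+c["fx"]*d[0]*k, c["cy"]+c["fy"]*d[1]*k
    return c["cx"]+c["fx"]*d[0]/d[2], c["cy"]+c["fy"]*d[1]/d[2]
def crop(img,x0,y0,x1,y1,k,fn):
    cv2.imwrite(fn,cv2.resize(img[y0:y1,x0:x1],None,fx=k,fy=k,interpolation=cv2.INTER_CUBIC))
E
python3 - <<'E'
from h import *
a=cv2.imread("pics/scene0.png"); b=cv2.imread("pics/side0.png")
crop(a,235,155,365,255,6,"pics/s0c.png"); crop(b,200,160,330,270,5,"pics/d0c.png")
E
```

```text
(no output)
```

View pics/s0c.png

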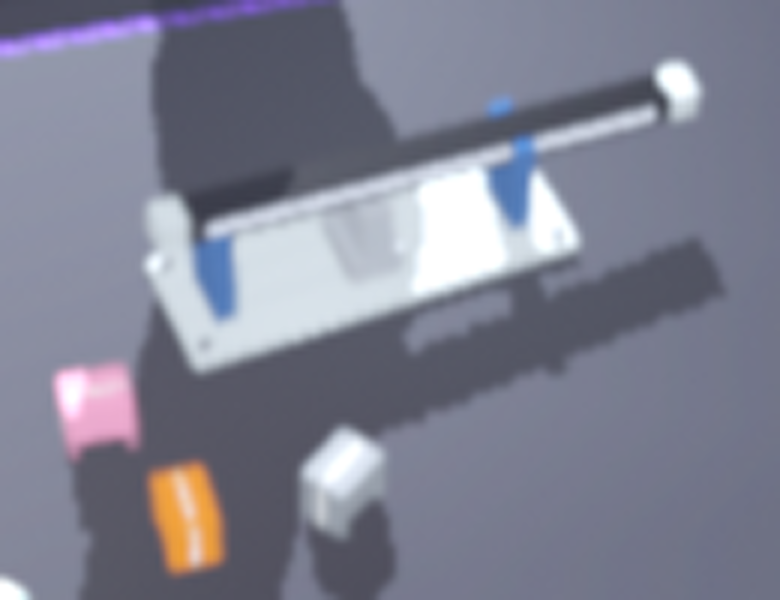

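View pics/d0c.png

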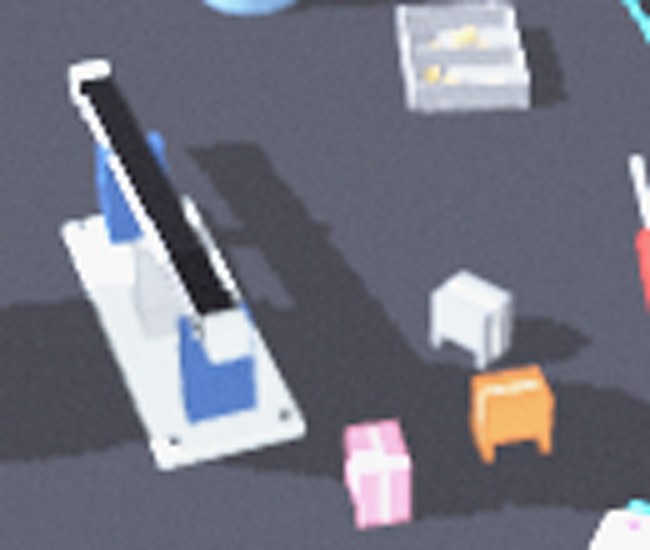

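```bash
python3 - <<'E'
from h import *
from cell import r
np.set_printoptions(precision=4,suppress=True)
S=r.calibration("scene");D=r.calibration("side")
s=lambda x,y:(S,235+x/6,155+y/6,False)
d=lambda x,y:(D,200+x/5,160+y/5,False)
for n,a in dict(c1=s(150,258),c2=s(202,370),c3=s(580,245),e1=d(160,465),e2=d(303,430),e3=d(63,228)).items(): print(n,at(*a[:3],0.01))
print("low end top near",tri([s(168,200),d(218,325)]))
print("high cap top",tri([s(675,70),d(92,72)]))
print("clip top",tri([s(187,500),d(515,380)]), at(*s(187,500)[:3],.042),at(*d(512,382)[:3],.042))
print("orange top corners",[at(*s(*q)[:3],.042)[:2] for q in [(150,475),(203,462),(222,550),(172,572)]])
print("orange top corners",[at(*d(*q)[:3],.042)[:2] for q in [(472,378),(540,368),(552,402),(482,412)]])
E
```

```text
c1 [ 0.4355 -0.1272  0.01  ]
c2 [ 0.5317 -0.1144  0.01  ]
c3 [0.4901 0.1392 0.01  ]
e1 [ 0.4345 -0.1382  0.01  ]
e2 [ 0.5232 -0.1248  0.01  ]
e3 [0.3964 0.1202 0.01  ]
low end top near [ 0.474  -0.1208  0.0995]
high cap top [0.4278 0.2142 0.0808]
clip top [ 0.6499 -0.147   0.0448] [ 0.6485 -0.1472  0.042 ] [ 0.6484 -0.1444  0.042 ]
orange top corners [array([ 0.6259, -0.1643]), array([ 0.624 , -0.1324]), array([ 0.6877, -0.1351]), array([ 0.6958, -0.1659])]
orange top corners [array([ 0.6257, -0.1356]), array([ 0.6683, -0.135 ]), array([ 0.6669, -0.1673]), array([ 0.6241, -0.1675])]
```

```bash
python3 -m inch '[[0,[0.28,0.42,0.03],1.44],[0,[0.28,0.42,0.03],1.44],[0,[0.28,0.42,0.03],1.44],[0,[0.28,0.42,0.03],1.44],[0,[0.28,0.42,0.03],1.44],[0,[0.28,0.42,0.03],1.44],[0,[0.28,0.42,0.03],1.44],[0,[0.28,0.42,0.03],1.44],[0,[0.28,0.42,0.03],1.44],[0,[0.28,0.42,0.03],1.44],[0,[0.28,0.42,0.03],1.44],[0,[0.28,0.42,0.03],1.44]]' 40
python3 - <<'E'
from cell import r
import cv2,pickle
s=r.read_state();print(s['joints'],s['tool_pos'],s['joint_vel'].round(3))
c=r.calibration("wrist"); pickle.dump(c,open("w1.pkl","wb"))
cv2.imwrite("pics/w1.png",r.camera("wrist"))
print(c)
E
```

```text
clock: 1.35
tool_pos: [0.4764, -0.2761, 0.2614]
eef_rot: [-0.0, 0.997, 0.073, 0.0]
contact_force: [-0.2, -0.3, -0.5]
grip_width: 0.0002
[ 0.75924566  0.36086682 -0.40876722  1.96111355  0.18624127  0.85552402
  0.3975819 ] [ 0.47644692 -0.27612071  0.26141302] [0.04  0.003 0.069 0.007 0.015 0.005 0.006]
{'fx': 325.19226210127806, 'fy': 325.19226210127806, 'cx': 276.91196927267566, 'cy': 209.7576147069056, 'xyz': array([ 0.46586168, -0.19731843,  0.40438199]), 'orientation': array([0.15793882, 0.98467259, 0.07301299, 0.01201359])}
```

View pics/w1.png

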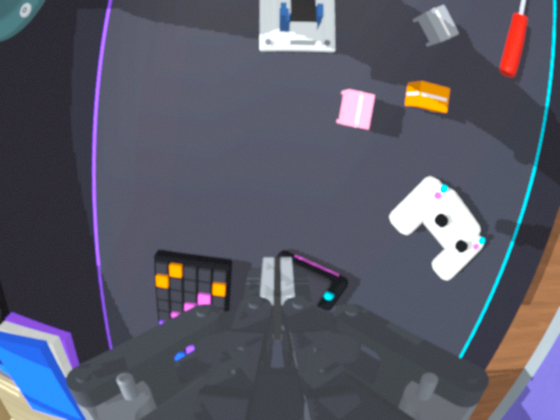

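```bash
python3 -m inch '[[0,[0.02,0.1,0.03],0],[0,[0.02,0.15,0.03],0],[0,[0.02,0.15,0.03],0],[0,[0.02,0.15,0.03],0],[0,[0.02,0.15,0.03],0]]'
cat > wr.py <<'E'
import sys,pickle,cv2
from cell import r
n=sys.argv[1]
c=r.calibration("wrist"); pickle.dump(c,open(n+".pkl","wb"))
cv2.imwrite(f"pics/{n}.png",r.camera("wrist"))
E
python3 wr.py w2
```

```text
clock: 1.9
tool_pos: [0.4949, -0.1286, 0.2914]
eef_rot: [0.0, 0.997, 0.071, -0.0]
contact_force: [-0.6, -0.4, 0.5]
grip_width: 0.0003
```

View pics/w2.png

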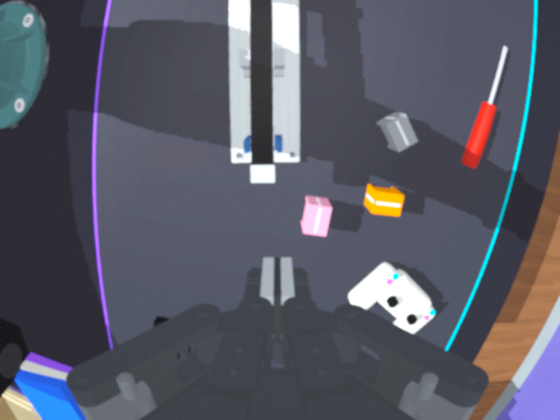

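```bash
python3 - <<'E'
from h import *
a=cv2.imread("pics/w2.png")
crop(a,215,0,315,195,3,"pics/w2a.png"); crop(a,290,100,430,250,4,"pics/w2b.png")
E
```

```text
(no output)
```

View pics/w2a.png

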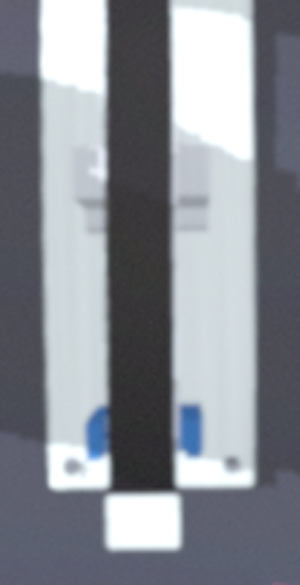

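View pics/w2b.png

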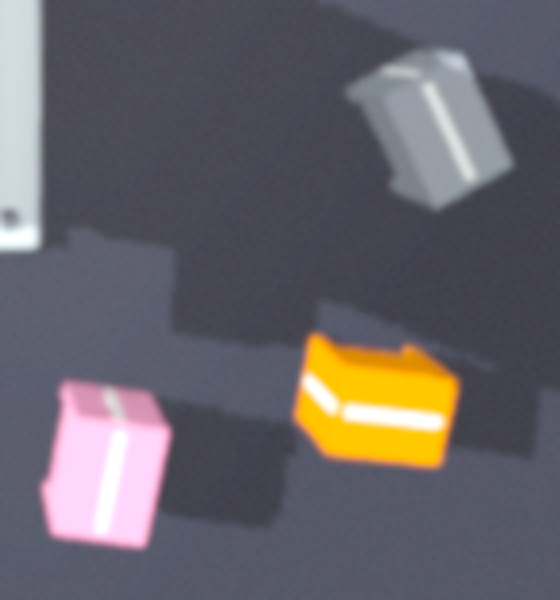

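```bash
python3 - <<'E'
from h import *
a=cv2.imread("pics/w2.png")
crop(a,355,175,415,225,12,"pics/w2c.png")
E
```

```text
(no output)
```

View pics/w2c.png

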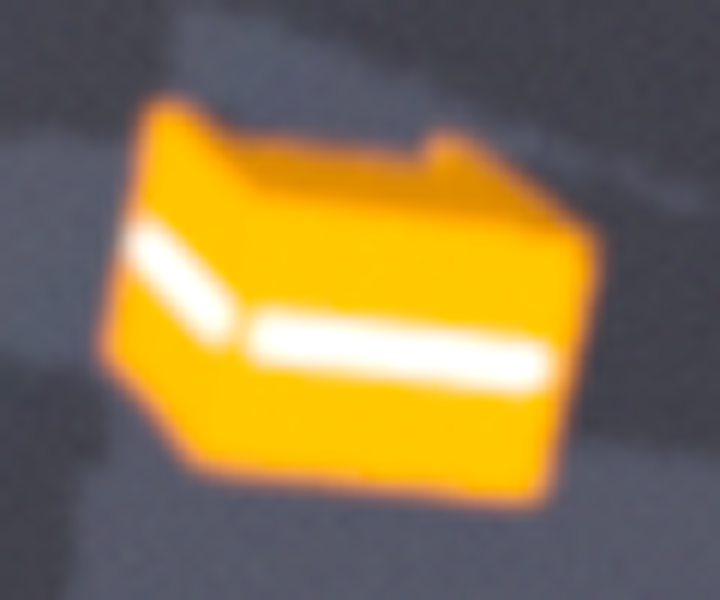

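```bash
python3 - <<'E'
from h import *
import pickle
np.set_printoptions(precision=4,suppress=True)
W=pickle.load(open("w2.pkl","rb"))
f=lambda x,y,z:at(W,355+x/12,175+y/12,z,True)
P=[f(*q,.042) for q in [(250,195),(597,232),(545,503),(195,465)]]
print("clip",np.array(P)[:,:2],np.mean(P,0), np.linalg.norm(P[1]-P[0]),np.linalg.norm(P[2]-P[1]),"ang",[np.degrees(np.arctan2(*(b-a)[1::-1])) for a,b in [(P[0],P[1]),(P[3],P[2]),(P[2],P[1]),(P[3],P[0])]])
print("ground",f(150,95,0),f(105,350,0))
g=lambda x,y,z:at(W,215+x/3,y/3,z,True)
a=g(48,487,.01);b=g(254,485,.01);print("base",a,b,np.linalg.norm(b-a),np.degrees(np.arctan2(*(b-a)[1::-1])))
for y in (100,300): 
    l=g(44 if y==300 else 40,y,.01);rr=g(255,y,.01);print(y,l,rr,(l+rr)/2)
print("cap",g(107,494,.083),g(182,494,.083),g(105,549,.082),g(180,549,.082))
print("bar",g(107,350,.083),g(172,350,.083),g(106,50,.095),g(171,50,.095))
print("ridge near",g(78,203,.07),g(207,200,.07),g(75,148,.07),g(207,148,.07))
print("fork",g(90,410,.084),g(200,405,.084))
E
```

```text
clip [[ 0.6258 -0.1349]
 [ 0.6672 -0.1325]
 [ 0.6693 -0.1642]
 [ 0.6267 -0.1657]] [ 0.6473 -0.1493  0.042 ] 0.041469801328359465 0.031682731304659185 ang [np.float64(3.1896559238275723), np.float64(2.025065421911911), np.float64(93.80219574564555), np.float64(91.71040283599292)]
ground [ 0.6259 -0.134   0.    ] [ 0.6273 -0.1655  0.    ]
base [ 0.435  -0.1316  0.01  ] [ 0.525  -0.1179  0.01  ] 0.09106595898337931 8.620968832154565
100 [0.409  0.0384 0.01  ] [0.5    0.0503 0.01  ] [0.4545 0.0444 0.01  ]
300 [ 0.4232 -0.0498  0.01  ] [ 0.5129 -0.0375  0.01  ] [ 0.468  -0.0436  0.01  ]
cap [ 0.4654 -0.1171  0.083 ] [ 0.4926 -0.1133  0.083 ] [ 0.4672 -0.1381  0.082 ] [ 0.4948 -0.1342  0.082 ]
bar [ 0.4586 -0.0649  0.083 ] [ 0.4816 -0.0618  0.083 ] [0.444  0.0415 0.095 ] [0.466  0.0442 0.095 ]
ridge near [ 0.4395 -0.012   0.07  ] [ 0.486  -0.0048  0.07  ] [0.4354 0.0087 0.07  ] [0.4832 0.0149 0.07  ]
fork [ 0.4555 -0.0872  0.084 ] [ 0.4943 -0.08    0.084 ]
```

```bash
python3 -m inch '[[0,[-0.007,-0.052,-0.03],0.004],[0,[-0.007,-0.052,-0.08],0.004],[0,[-0.007,-0.052,-0.13],0.004],[0,[-0.007,-0.052,-0.17],0.004],[0,[-0.007,-0.052,-0.2],0.004],[0,[-0.007,-0.052,-0.225],0.004],[0,[-0.007,-0.052,-0.225],0.004],[0,[-0.007,-0.052,-0.225],0.004]]'; python3 wr.py w3; python3 - <<'E'
import cv2
from h import crop
from cell import r
a=cv2.imread("pics/w3.png"); crop(a,180,150,380,300,4,"pics/w3c.png")
crop(r.camera("side"),190,160,300,270,5,"pics/d3c.png")
E
```

```text
clock: 2.75
tool_pos: [0.4875, -0.1824, 0.0659]
eef_rot: [0.0, 0.997, 0.071, -0.001]
contact_force: [0.1, -0.1, 0.9]
grip_width: -0.0002
```

View pics/w3.png

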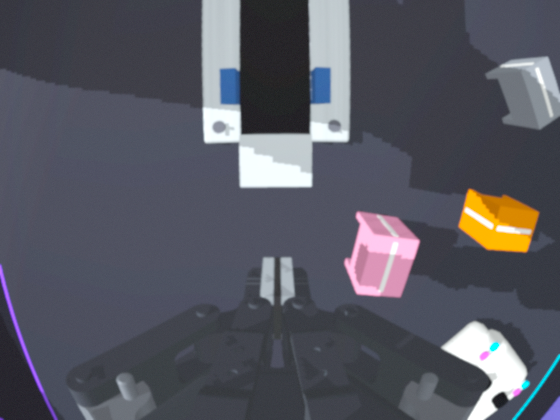

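View pics/w3c.png

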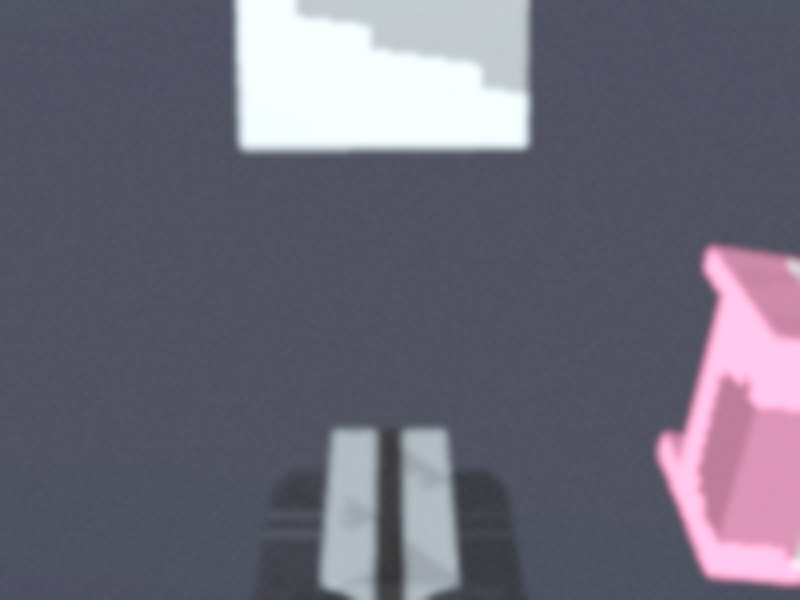

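```bash
python3 - <<'E'
from h import *
import pickle
np.set_printoptions(precision=4,suppress=True)
W=pickle.load(open("w3.pkl","rb"))
g=lambda x,y,z:at(W,180+x/4,150+y/4,z,True)
print(g(384,150,.0815),g(390,428,.066),g(390,428,.08))
# rig
q=lambda x,y,z:at(W,x,y,z,True)
print("base",q(203,142,.01),q(349,141,.01)); print("fork prong tops near/outer",q(221,104,.084),q(329,103,.084))
E
```

```text
[ 0.4816 -0.1357  0.0815] [ 0.4878 -0.1742  0.066 ] [ 0.4868 -0.1672  0.08  ]
base [ 0.4348 -0.1312  0.01  ] [ 0.5243 -0.1176  0.01  ]
fork prong tops near/outer [ 0.4561 -0.1054  0.084 ] [ 0.4966 -0.0991  0.084 ]
```

```bash
python3 -m inch '[[0,[-0.002,0.013,0],0],[0,[-0.003,0.022,0],0],[0,[-0.004,0.028,0],0],[0,[-0.0045,0.031,0],0],[0,[-0.0047,0.032,0],0],[0,[-0.0048,0.033,0],0],[0,[-0.0048,0.033,0],0]]'; python3 -m inch '[[0,[-0.0003,0.002,0],0],[0,[-0.0006,0.004,0],0],[0,[-0.0009,0.006,0],0],[0,[-0.0009,0.006,0],0]]'; python3 wr.py w4;python3 - <<'E'
import cv2
from h import crop
a=cv2.imread("pics/w4.png"); crop(a,180,150,380,300,4,"pics/w4c.png")
E
```

```text
clock: 3.55
tool_pos: [0.4836, -0.1473, 0.0663]
eef_rot: [0.0, 0.997, 0.073, -0.0]
contact_force: [-0.6, 0.0, -0.5]
grip_width: 0.0001
clock: 3.95
tool_pos: [0.4826, -0.1411, 0.0663]
eef_rot: [0.0, 0.997, 0.073, -0.0]
contact_force: [0.0, 0.9, -0.7]
grip_width: -0.0001
```

View pics/w4c.png

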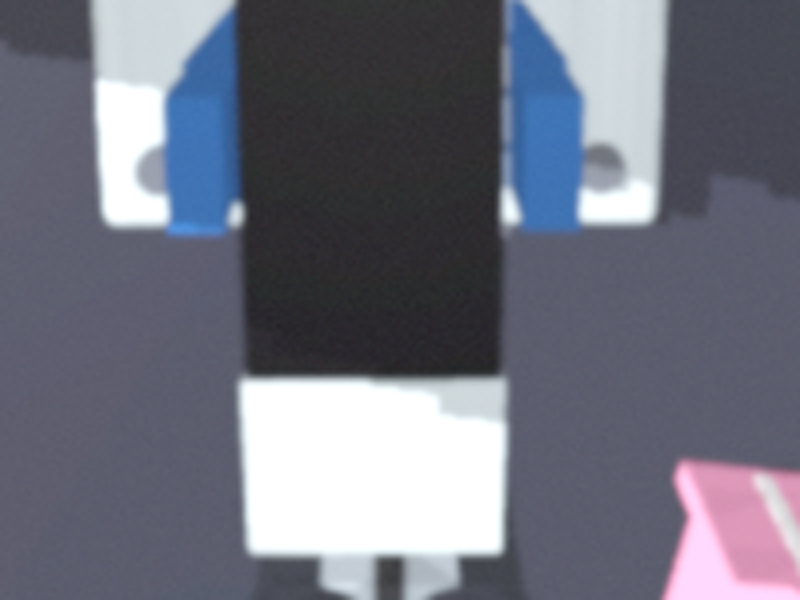

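```bash
cat > m.py <<'E'
from h import *
import pickle,sys
n,x,y,z=sys.argv[1],*map(float,sys.argv[2:5])
W=pickle.load(open(n+".pkl","rb")); p=at(W,x,y,z,True); d=p[:2]-np.array([.461,.003]); c,s=np.cos(.1466),np.sin(.1466)
print(p.round(4),"rig x,y",(d@[c,s]).round(4),(d@[-s,c]).round(4))
E
python3 m.py w4 274 288 .082; python3 m.py w3 276 187.5 .082
```

```text
[ 0.4825 -0.1411  0.082 ] rig x,y 0.0002 -0.1457
[ 0.4816 -0.1356  0.082 ] rig x,y 0.0001 -0.1401
```

```bash
python3 -m inch '[[0,[-0.0003,0.002,0],0],[0,[-0.0006,0.004,0],0],[0,[-0.0009,0.006,0],0],[0,[-0.0009,0.006,0],0]]'; python3 wr.py w5;python3 - <<'E'
import cv2
from h import crop
from cell import r
a=cv2.imread("pics/w5.png"); crop(a,180,150,380,300,4,"pics/w5c.png")
crop(r.camera("side"),190,160,300,270,5,"pics/d5c.png")
E
```

```text
clock: 4.4
tool_pos: [0.4817, -0.1349, 0.0663]
eef_rot: [-0.0, 0.997, 0.073, -0.0]
contact_force: [0.1, 0.0, -0.3]
grip_width: -0.0001
```

View pics/w5c.png

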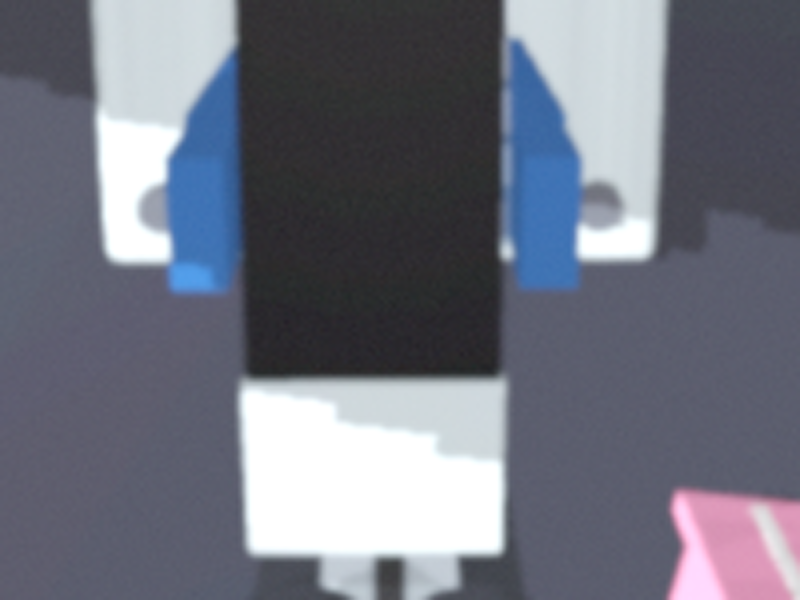

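View pics/d5c.png

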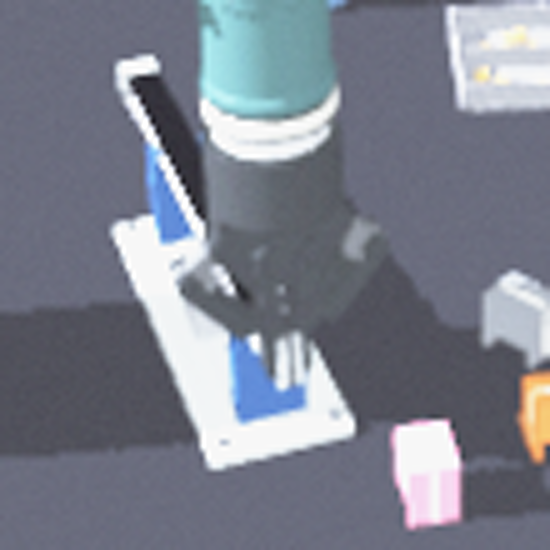

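```bash
python3 -m inch '[[0,[0.002,-0.01,0],0],[0,[0.005,-0.034,0],0],[0,[0.0065,-0.045,0],0],[0,[0.0065,-0.045,0],0],[0,[0.0065,-0.045,0],0]]'; python3 wr.py w6;python3 - <<'E'
import cv2
from h import crop
from cell import r
a=cv2.imread("pics/w6.png"); crop(a,180,50,380,200,4,"pics/w6c.png")
crop(cv2.imread("pics/w3.png"),180,50,380,200,4,"pics/w3d.png")
crop(r.camera("scene"),235,150,365,250,6,"pics/s6c.png")
E
```

```text
clock: 5.0
tool_pos: [0.4881, -0.18, 0.0662]
eef_rot: [-0.0, 0.997, 0.073, -0.0]
contact_force: [-0.3, -0.1, -0.1]
grip_width: 0.0002
```

View pics/w6c.png

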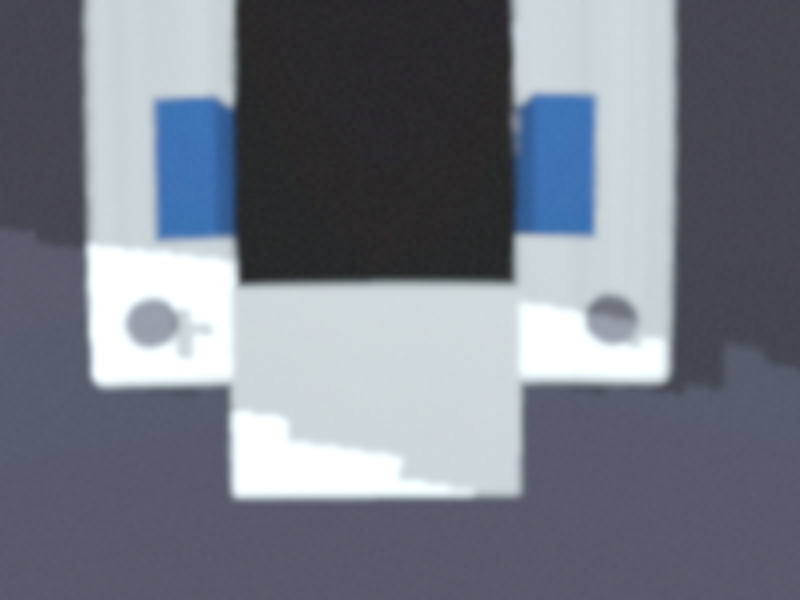

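View pics/w3d.png

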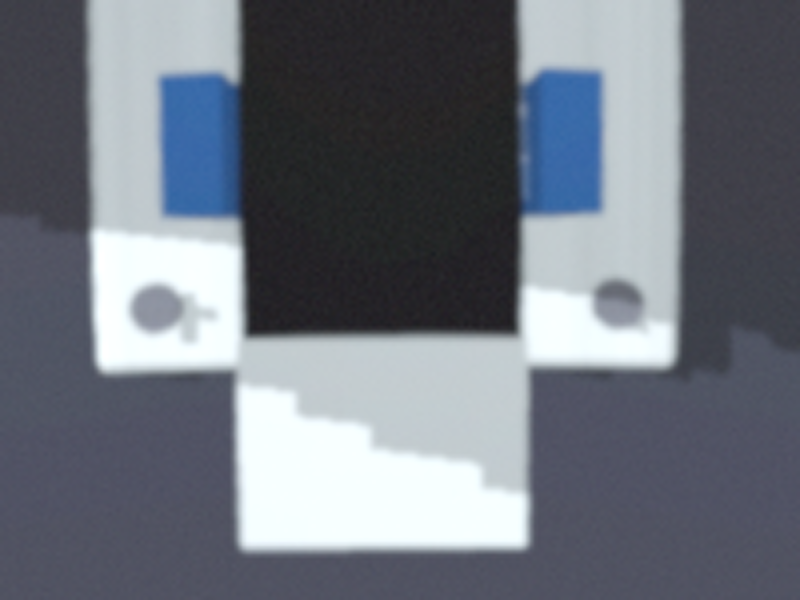

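View pics/s6c.png

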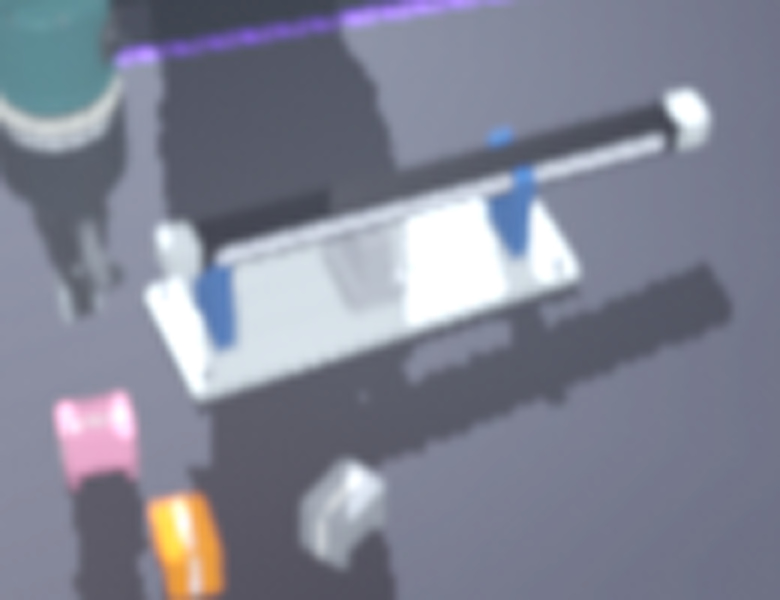

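```bash
python3 m.py w6 274.2 174.3 .082; python3 m.py w3 276 187.4 .082; python3 m.py w6 216.5 109.5 .084;python3 m.py w6 330.5 109.5 .084;python3 m.py w3 329 103 .084;python3 m.py w3 221 104 .084
```

```text
[ 0.4805 -0.128   0.082 ] rig x,y 0.0001 -0.1325
[ 0.4816 -0.1356  0.082 ] rig x,y 0.0001 -0.1401
[ 0.4548 -0.1054  0.084 ] rig x,y -0.0219 -0.1063
[ 0.498  -0.0991  0.084 ] rig x,y 0.0217 -0.1064
[ 0.4966 -0.0991  0.084 ] rig x,y 0.0203 -0.1062
[ 0.4561 -0.1054  0.084 ] rig x,y -0.0207 -0.1065
```

```bash
python3 -m inch '[[0,[-0.003,0.018,0],0],[0,[-0.005,0.034,0],0],[0,[-0.006,0.041,0],0],[0,[-0.0065,0.044,0],0],[0,[-0.0068,0.046,0],0],[0,[-0.0071,0.048,0],0],[0,[-0.0074,0.05,0],0],[0,[-0.0077,0.052,0],0],[0,[-0.008,0.054,0],0],[0,[-0.0083,0.056,0],0],[0,[-0.0083,0.056,0],0]]'; python3 -m inch '[[0,[0,-0.002,0],0],[0,[0.001,-0.006,0],0],[0,[0.003,-0.02,0],0],[0,[0.006,-0.04,0],0],[0,[0.007,-0.05,0],0],[0,[0.0083,-0.056,0],0],[0,[0.0083,-0.056,0],0],[0,[0.0083,-0.056,0],0],[0,[0.0083,-0.056,0],0],[0,[0.0083,-0.056,0],0]]'; python3 wr.py w7;python3 - <<'E'
import cv2
from h import crop
from cell import r
a=cv2.imread("pics/w7.png"); crop(a,180,50,380,200,4,"pics/w7c.png")
crop(r.camera("scene"),235,150,365,250,6,"pics/s7c.png")
E
```

```text
clock: 6.2
tool_pos: [0.4799, -0.1238, 0.0663]
eef_rot: [-0.0, 0.997, 0.073, -0.0]
contact_force: [-0.1, -0.2, 0.3]
grip_width: 0.0003
clock: 7.2
tool_pos: [0.4882, -0.1793, 0.0663]
eef_rot: [-0.0, 0.997, 0.074, -0.0]
contact_force: [-0.0, -0.8, -0.2]
grip_width: 0.0001
```

View pics/w7c.png

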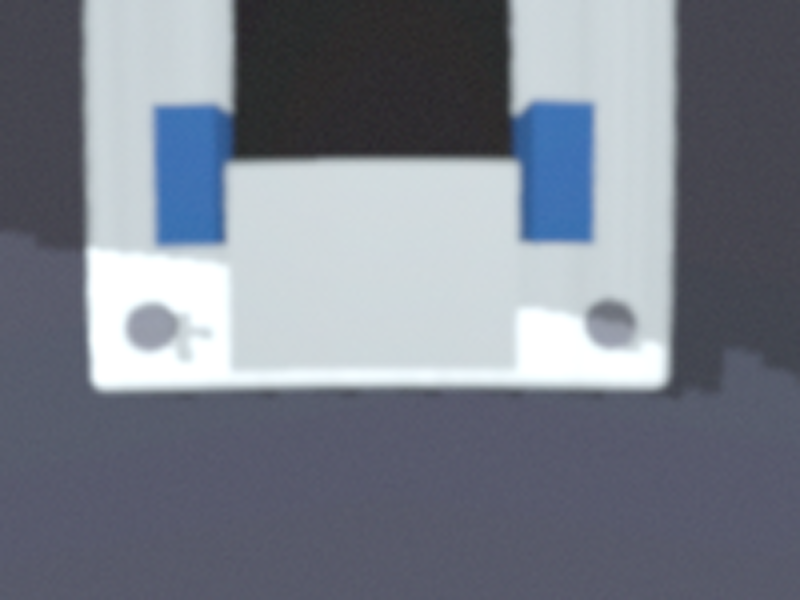

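View pics/s7c.png

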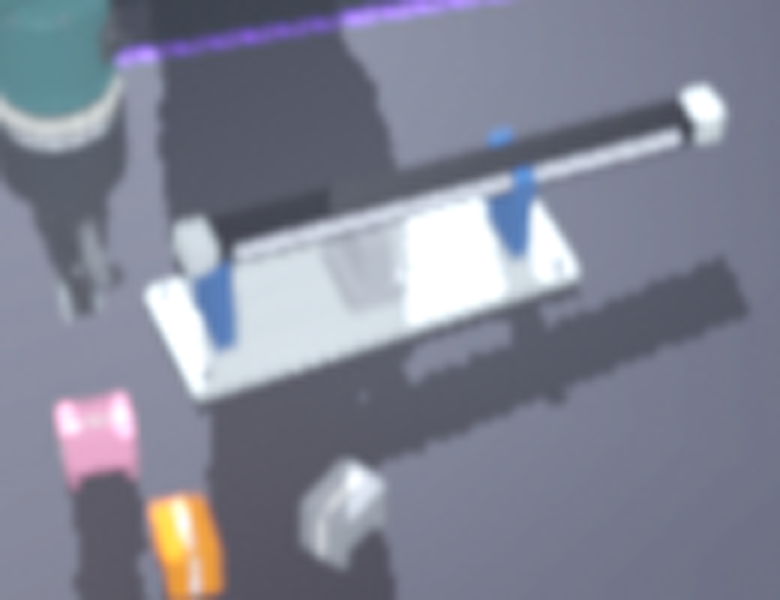

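```bash
for z in .082 .084 .086 .088 .09; do python3 m.py w7 273.3 142 $z;done;python3 - <<'E'
from h import *
import pickle
from cell import r
# far cap predictions in scene for tilt/level
S=r.calibration("scene"); c,s=np.cos(.1466),np.sin(.1466); O=np.array([.461,.003])
def P(x,y,z): return np.r_[O+np.array([c*x-s*y,s*x+c*y]),z]
for n,e,t in [("s6tilt",-.1325,.06),("s7tilt",-.124,.06),("s7level",-.121,0)]:
    for nm,L in (("near",0),("far",.36)):
        y=e+L; z=.09+t*(y+.01); u,v=proj(S,P(0,y,z)); print(n,nm,round((u-235)*6),round((v-150)*6))
E
```

```text
[ 0.4783 -0.1146  0.082 ] rig x,y -0.0001 -0.1188
[ 0.4783 -0.1144  0.084 ] rig x,y -0.0001 -0.1186
[ 0.4783 -0.1141  0.086 ] rig x,y -0.0 -0.1184
[ 0.4783 -0.1139  0.088 ] rig x,y -0.0 -0.1182
[ 0.4782 -0.1137  0.09  ] rig x,y 0.0 -0.118
s6tilt near 157 264
s6tilt far 697 77
s7tilt near 171 260
s7tilt far 710 73
s7level near 175 251
s7level far 712 88
```

```bash
python3 - <<'E'
from h import *
import pickle
for n,l,rr,y in [("w3",238.5,528.5,545),("w6",231.5,522,493),("w7",230,516,366)]:
    W=pickle.load(open(n+".pkl","rb"))
    for z in (.078,.082,.086,.09,.094):
        print(n,z,round(1000*np.linalg.norm(at(W,180+l/4,50+y/4,z,True)-at(W,180+rr/4,50+y/4,z,True)),2))
E
python3 wr.py w8; python3 - <<'E'
import cv2
from h import crop
from cell import r
a=cv2.imread("pics/w8.png"); crop(a,180,50,380,200,4,"pics/w8c.png")
b=r.camera("side");crop(b,190,160,300,270,5,"pics/d8c.png")
E
```

```text
w3 0.078 30.16
w3 0.082 29.24
w3 0.086 28.32
w3 0.09 27.39
w3 0.094 26.47
w6 0.078 29.99
w6 0.082 29.07
w6 0.086 28.16
w6 0.09 27.25
w6 0.094 26.33
w7 0.078 28.94
w7 0.082 28.06
w7 0.086 27.17
w7 0.09 26.29
w7 0.094 25.41
```

View pics/d8c.png

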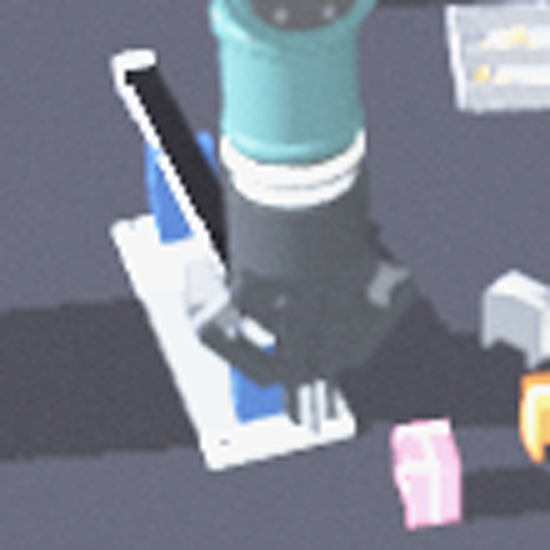

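View pics/w8c.png

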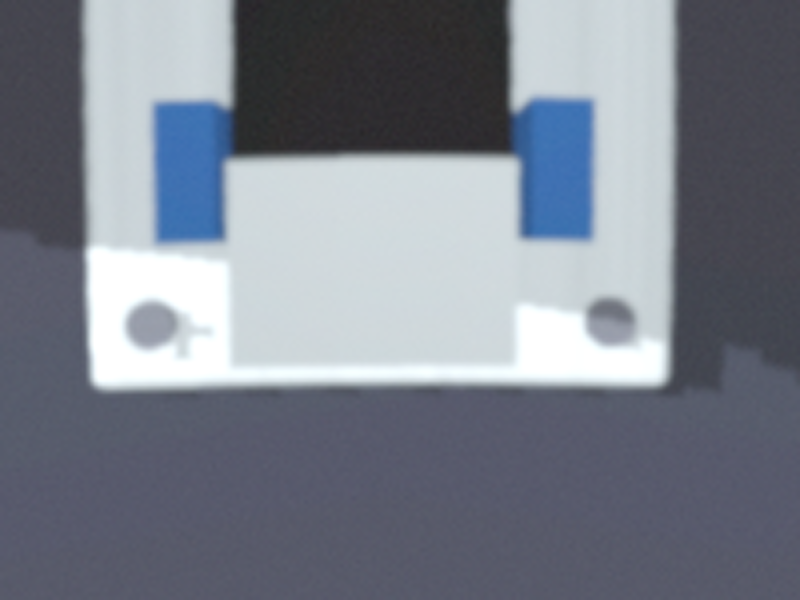

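View pics/d3c.png

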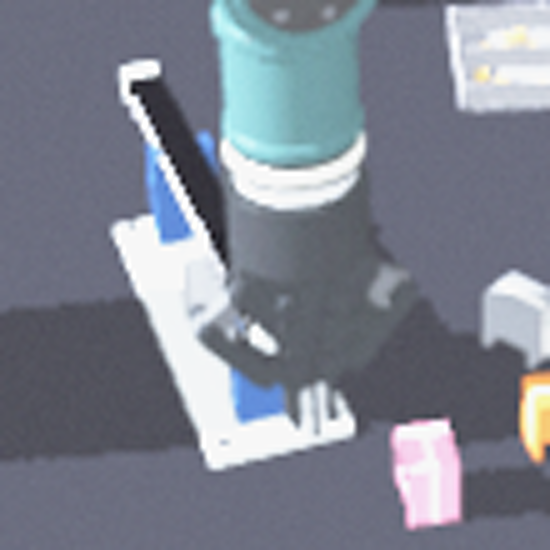

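```bash
python3 - <<'E'
from h import *
from cell import r
S=r.calibration("scene");D=r.calibration("side"); c,s=np.cos(.1466),np.sin(.1466); O=np.array([.461,.003])
def P(x,y,z): return np.r_[O+np.array([c*x-s*y,s*x+c*y]),z]
for n,e,t in [("3tilt",-.1402,.06),("7tilt",-.1185,.06),("7level",-.1185,0),("7over",-.1185,-.06)]:
    for nm,L in (("near",0),("far",.36)):
      for x in (-.013,.013):
        y=e+L; z=.09+t*(y+(.01 if t>0 else -.01)); u,v=proj(S,P(x,y,z)); U,V=proj(D,P(x,y,z)); print(n,nm,x,"scene",round((u-235)*6),round((v-150)*6),"side",round((U-190)*5),round((V-160)*5))
E
```

```text
3tilt near -0.013 scene 138 254 side 260 363
3tilt near 0.013 scene 153 284 side 303 353
3tilt far -0.013 scene 677 67 side 117 38
3tilt far 0.013 scene 695 95 side 153 31
7tilt near -0.013 scene 172 242 side 249 339
7tilt near 0.013 scene 187 272 side 292 329
7tilt far -0.013 scene 708 56 side 110 22
7tilt far 0.013 scene 727 84 side 146 16
7level near -0.013 scene 171 235 side 249 330
7level near 0.013 scene 186 265 side 291 321
7level far -0.013 scene 706 73 side 112 40
7level far 0.013 scene 724 101 side 148 34
7over near -0.013 scene 171 226 side 248 320
7over near 0.013 scene 186 256 side 291 310
7over far -0.013 scene 704 89 side 114 57
7over far 0.013 scene 722 116 side 150 51
```

```bash
for z in .0975; do python3 m.py w7 273.3 142 $z; python3 m.py w3 276 187.4 .098;done; python3 - <<'E'
from cell import r
s=r.read_state();print(s['joints'],s['clock'],s['tool_pos'])
E
```

```text
[ 0.4782 -0.1129  0.0975] rig x,y 0.0001 -0.1171
[ 0.4811 -0.1315  0.098 ] rig x,y 0.0002 -0.136
[ 0.47192903  0.61284925 -0.27941139  2.16677521  0.40830212  0.41095486
  0.01045499] 7.4 [ 0.48825921 -0.1798652   0.06634139]
```

```bash
python3 - <<'E'
from h import *
from cell import r
S=r.calibration("scene")
print(at(S,421,190,.05),at(S,440,140,.05),at(S,437,124,.2))
E
python3 -m inch '[[0,[0,0,0.05],0],[0,[0,0,0.1],0.1],[0,[0,0.03,0.15],0.2],[0,[0,0.08,0.18],0.3],[0,[-0.01,0.13,0.2],0.45],[0,[-0.01,0.18,0.2],0.6],[0,[-0.02,0.23,0.2],0.75],[0,[-0.03,0.28,0.2],0.9],[0,[-0.04,0.33,0.2],1.05],[0,[-0.05,0.38,0.2],1.2],[0,[-0.06,0.43,0.2],1.35],[0,[-0.066,0.48,0.2],1.5]]'
```

```text
[0.57483564 0.45756477 0.05      ] [0.34033213 0.64085267 0.05      ] [0.39953255 0.56341065 0.2       ]
clock: 8.6
tool_pos: [0.4246, 0.2779, 0.2663]
eef_rot: [0.001, 0.678, 0.735, -0.0]
contact_force: [0.7, -0.5, -0.8]
grip_width: 0.0005
```

```bash
python3 -m inch '[[0,[0,0,0],1.64],[0,[0,0,0],1.64],[0,[0,0,0],1.64],[0,[0,0,0],1.64],[0,[0,0,0],1.64],[0,[0,0,0],1.64],[0,[0,0,0],1.64],[0,[0,0,0],1.64],[0,[0,0,0],1.64],[0,[0,0,0],1.64],[0,[0,0,0],1.64],[0,[0,0,0],1.64]]'; python3 wr.py w9;python3 -c "
from cell import r
s=r.read_state();print(s['joints'],s['tool_pos'])"
```

```text
clock: 9.8
tool_pos: [0.4255, 0.2762, 0.266]
eef_rot: [-0.0, -0.072, 0.997, -0.0]
contact_force: [0.5, 0.2, -1.0]
grip_width: -0.0
[ 0.229735    0.53609571 -1.23900101  2.02403704  0.60365374  1.01739195
  1.97532363] [0.42544928 0.27622939 0.26607665]
```

View pics/w9.png

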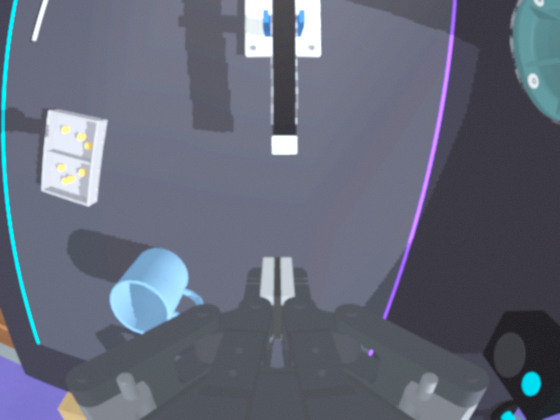

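```bash
python3 m.py w9 284.5 153.5 .076;python3 m.py w9 247 55 .01;python3 m.py w9 321 55 .01; python3 - <<'E'
from h import *
c,s=np.cos(.1466),np.sin(.1466)
for x,y in [(0,.275),(0,.25),(0,.2)]:print(y,.461+c*x-s*y,.003+s*x+c*y)
E
```

```text
[0.4233 0.2429 0.076 ] rig x,y -0.0022 0.2429
[0.4829 0.1379 0.01  ] rig x,y 0.0414 0.1302
[0.395  0.1243 0.01  ] rig x,y -0.0475 0.1296
0.275 0.420829250278109 0.27505019916695744
0.25 0.42448113661646275 0.2503183628790522
0.2 0.4317849092931702 0.20085469030324177
```

```bash
python3 -m inch '[[0,[-0.004,0,-0.05],0],[0,[-0.004,0,-0.1],0],[0,[-0.004,0,-0.15],0],[0,[-0.004,0,-0.185],0],[0,[-0.004,0,-0.206],0],[0,[-0.004,0,-0.206],0],[0,[-0.004,0,-0.206],0]]'; python3 wr.py w10;python3 -c "
from cell import r
s=r.read_state();print(s['joints'],s['tool_pos'])"
```

```text
clock: 10.55
tool_pos: [0.4216, 0.2769, 0.0606]
eef_rot: [-0.0, -0.072, 0.997, 0.0]
contact_force: [0.1, 0.1, 0.5]
grip_width: 0.0003
[-0.03808223  0.77480157 -0.89689559  2.18522717  1.02681894  0.69284404
  1.61360588] [0.42209931 0.27734386 0.06132408]
```

View pics/w10.png

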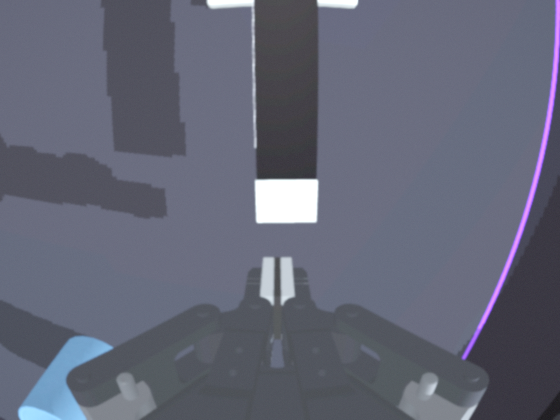

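```bash
python3 m.py w10 286.5 222 .076; python3 m.py w10 288 180 .076; python3 m.py w10 277.5 257 .061; python3 m.py w10 281 3 .01
```

```text
[0.4235 0.243  0.076 ] rig x,y -0.002 0.2429
[0.4257 0.2251 0.076 ] rig x,y -0.0025 0.2249
[0.4237 0.2671 0.061 ] rig x,y 0.0017 0.2667
[0.4411 0.1334 0.01  ] rig x,y -0.0006 0.1319
```

```bash
python3 -m inch '[[0,[-0.002,-0.015,0.001],0],[0,[-0.001,-0.021,0.001],0],[0,[0,-0.024,0.001],0],[0,[0.001,-0.0275,0.001],0],[0,[0.0015,-0.031,0.001],0],[0,[0.002,-0.0345,0.001],0],[0,[0.0025,-0.038,0.001],0],[0,[0.003,-0.0415,0.001],0],[0,[0.0037,-0.045,0.001],0],[0,[0.0043,-0.0485,0.001],0],[0,[0.005,-0.052,0.001],0],[0,[0.005,-0.052,0.001],0]]'; python3 -m inch '[[0,[0,0.003,0],0],[0,[-0.001,0.012,0],0],[0,[-0.003,0.022,0],0],[0,[-0.003,0.022,0],0],[0,[-0.003,0.022,0],0],[0,[-0.003,0.022,0],0],[0,[-0.003,0.022,0],0]]'; cat > look.py <<'E'
import sys,cv2,pickle,numpy as np
from h import crop
from cell import r
n=sys.argv[1]
c=r.calibration("wrist"); pickle.dump(c,open("w%s.pkl"%n,"wb"))
w=r.camera("wrist"); s=r.camera("scene")
cv2.imwrite("pics/w%s.png"%n,w)
a=cv2.resize(w[0:300,180:380],None,fx=2,fy=2,interpolation=cv2.INTER_CUBIC)
b=cv2.resize(s[150:250,245:365],None,fx=5,fy=5,interpolation=cv2.INTER_CUBIC)[:, :600]
o=np.zeros((600,800,3),np.uint8); o[:600,:400]=a
cv2.imwrite("pics/L%s.png"%n,a); cv2.imwrite("pics/S%s.png"%n,b)
E
python3 look.py 11
```

```text
clock: 11.8
tool_pos: [0.4267, 0.2236, 0.0612]
eef_rot: [-0.0, -0.072, 0.997, -0.001]
contact_force: [-0.6, 2.0, 1.0]
grip_width: 0.0001
clock: 12.5
tool_pos: [0.4236, 0.246, 0.0612]
eef_rot: [-0.0, -0.072, 0.997, -0.0]
contact_force: [-0.2, -0.8, 0.1]
grip_width: 0.0003
```

View pics/L11.png

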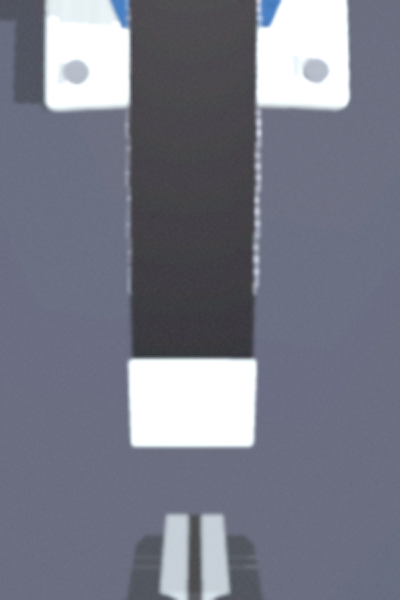

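View pics/S11.png

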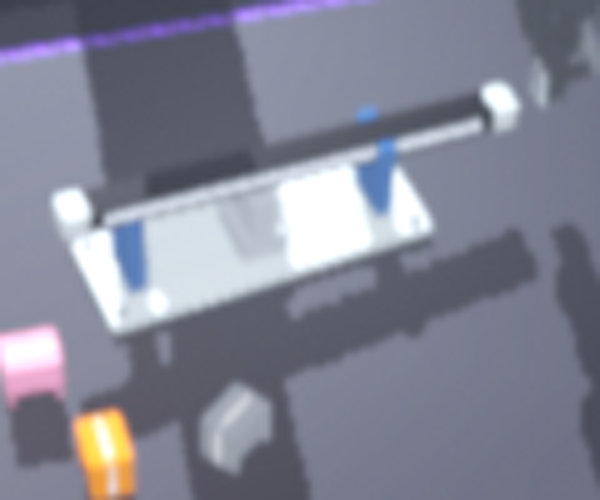

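```bash
python3 m.py 11 276 223 .077 2>/dev/null || python3 m.py w11 276 223 .077
```

```text
[0.4298 0.213  0.077 ] rig x,y -0.0002 0.2123
```

```bash
python3 -m inch '[[0,[0.002,-0.014,0],0],[0,[0.003,-0.022,0],0],[0,[0.004,-0.0255,0],0],[0,[0.0045,-0.029,0],0],[0,[0.005,-0.0325,0],0],[0,[0.0055,-0.036,0],0],[0,[0.006,-0.038,0],0],[0,[0.006,-0.038,0],0]]'; python3 -m inch '[[0,[0,0.003,0],0],[0,[-0.001,0.012,0],0],[0,[-0.003,0.022,0],0],[0,[-0.003,0.022,0],0],[0,[-0.003,0.022,0],0],[0,[-0.003,0.022,0],0],[0,[-0.003,0.022,0],0]]'; python3 look.py 12
```

```text
clock: 13.4
tool_pos: [0.4299, 0.2092, 0.0616]
eef_rot: [0.0, -0.072, 0.997, 0.001]
contact_force: [-0.6, 3.7, 2.4]
grip_width: -0.0003
clock: 14.1
tool_pos: [0.4266, 0.2299, 0.0612]
eef_rot: [-0.0, -0.072, 0.997, -0.0]
contact_force: [0.4, 0.2, 1.2]
grip_width: 0.0001
```

View pics/L12.png

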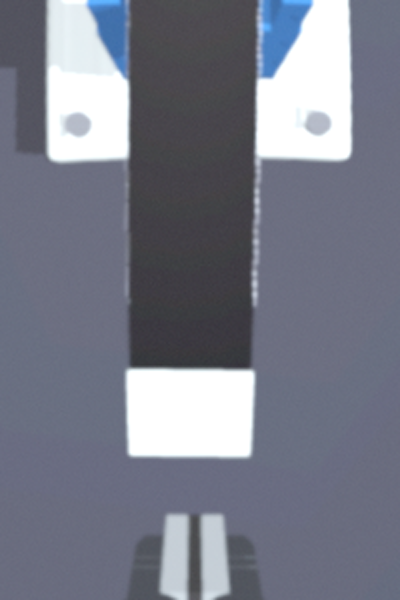

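View pics/S12.png

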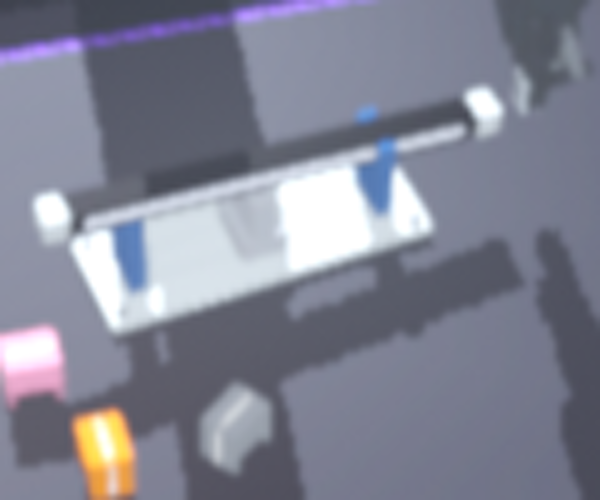

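```bash
python3 -m inch '[[0,[0.002,-0.014,0],0],[0,[0.003,-0.021,0],0],[0,[0.004,-0.0245,0],0],[0,[0.0045,-0.028,0],0],[0,[0.005,-0.0315,0],0],[0,[0.0055,-0.035,0],0],[0,[0.0058,-0.037,0],0],[0,[0.0058,-0.037,0],0]]'; python3 -m inch '[[0,[0,0.003,0],0],[0,[-0.001,0.012,0],0],[0,[-0.003,0.022,0],0],[0,[-0.003,0.022,0],0],[0,[-0.003,0.022,0],0],[0,[-0.003,0.022,0],0],[0,[-0.003,0.022,0],0]]'; python3 look.py 13
```

```text
clock: 15.0
tool_pos: [0.4327, 0.1943, 0.0617]
eef_rot: [0.0, -0.072, 0.997, 0.001]
contact_force: [-0.5, 4.2, 3.6]
grip_width: -0.0002
clock: 15.7
tool_pos: [0.4293, 0.2149, 0.0612]
eef_rot: [-0.0, -0.072, 0.997, -0.0]
contact_force: [-0.4, 0.2, -0.1]
grip_width: 0.0001
```

View pics/L13.png

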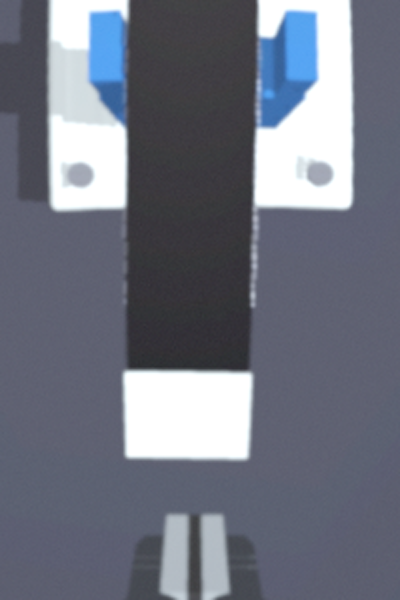

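View pics/S13.png

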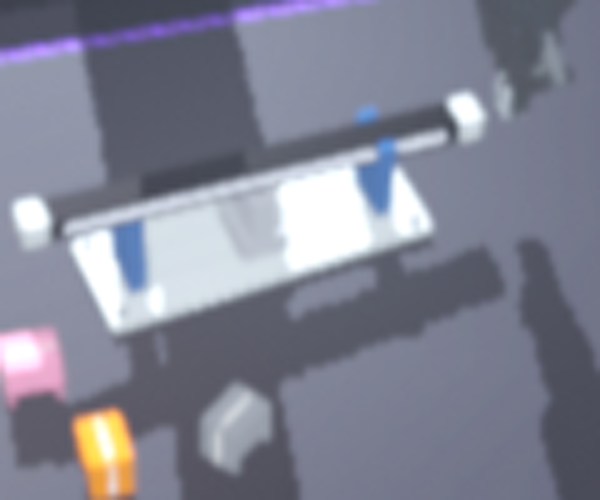

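```bash
python3 -m inch '[[0,[0.002,-0.014,0],0],[0,[0.003,-0.021,0],0],[0,[0.004,-0.0245,0],0],[0,[0.0045,-0.028,0],0],[0,[0.005,-0.0315,0],0],[0,[0.0055,-0.035,0],0],[0,[0.0058,-0.037,0],0],[0,[0.0058,-0.037,0],0]]'; python3 -m inch '[[0,[0,0.003,0],0],[0,[-0.001,0.012,0],0],[0,[-0.003,0.022,0],0],[0,[-0.003,0.022,0],0],[0,[-0.003,0.022,0],0],[0,[-0.003,0.022,0],0],[0,[-0.003,0.022,0],0]]'; python3 look.py 14
```

```text
clock: 16.6
tool_pos: [0.4354, 0.1795, 0.0617]
eef_rot: [0.0, -0.072, 0.997, 0.001]
contact_force: [-1.0, 4.4, 3.6]
grip_width: -0.0001
clock: 17.3
tool_pos: [0.4322, 0.2, 0.0612]
eef_rot: [-0.0, -0.072, 0.997, -0.0]
contact_force: [-1.0, -1.0, -0.9]
grip_width: -0.0002
```

View pics/L14.png

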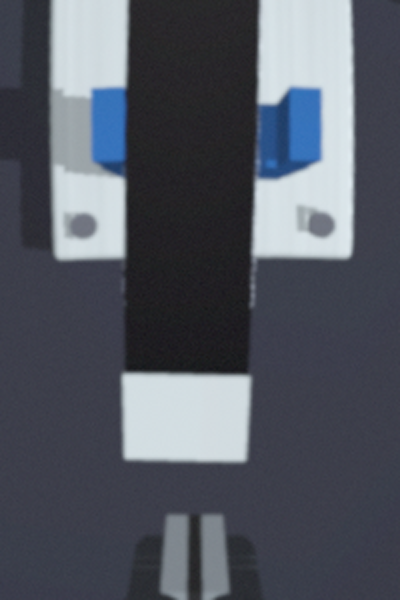

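View pics/S14.png

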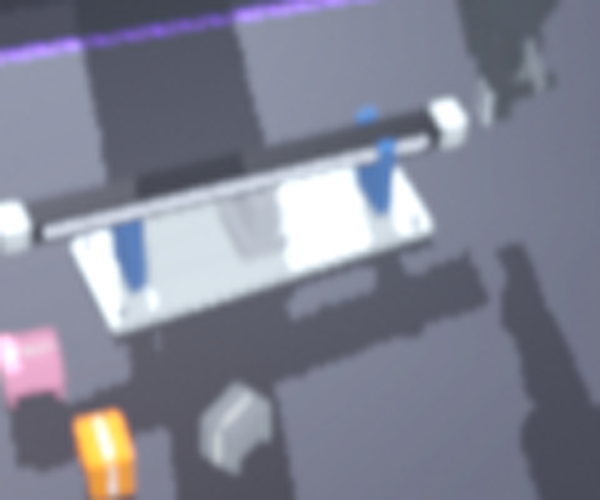

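```bash
python3 -m inch '[[0,[0.003,-0.014,0],0],[0,[0.0045,-0.021,0],0],[0,[0.0055,-0.0245,0],0],[0,[0.006,-0.028,0],0],[0,[0.0065,-0.0315,0],0],[0,[0.007,-0.034,0],0],[0,[0.0073,-0.036,0],0],[0,[0.0073,-0.036,0],0]]'; python3 -m inch '[[0,[0,0.003,0],0],[0,[-0.001,0.012,0],0],[0,[-0.003,0.022,0],0],[0,[-0.003,0.022,0],0],[0,[-0.003,0.022,0],0],[0,[-0.003,0.022,0],0],[0,[-0.003,0.022,0],0]]'; python3 look.py 15
```

```text
clock: 18.2
tool_pos: [0.4382, 0.167, 0.0618]
eef_rot: [-0.0, -0.073, 0.997, 0.003]
contact_force: [-3.7, 4.9, 2.6]
grip_width: 0.0002
clock: 18.9
tool_pos: [0.4365, 0.1859, 0.0612]
eef_rot: [-0.0, -0.072, 0.997, -0.0]
contact_force: [-0.1, 0.6, 0.2]
grip_width: 0.0003
```

View pics/L15.png

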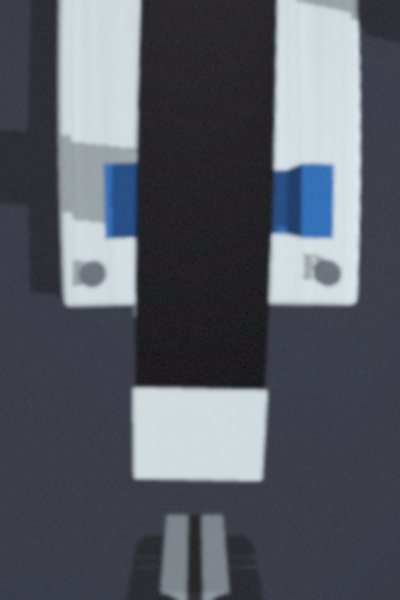

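View pics/S15.png

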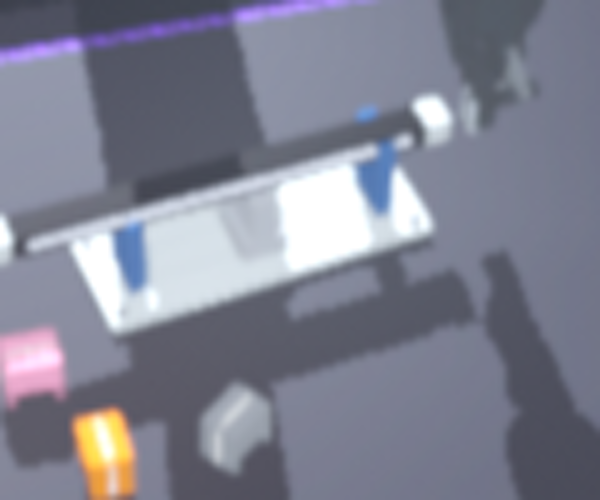

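```bash
python3 m.py w15 279.5 240 .090;python3 m.py w15 281 194 .09;python3 m.py w15 282 0 .09; python3 m.py w15 232.5 119 .084; python3 m.py w15 346 118 .084; python3 m.py w14 272.5 230.5 .0775
```

```text
[0.4411 0.1548 0.09  ] rig x,y 0.0025 0.1531
[0.4432 0.1367 0.09  ] rig x,y 0.0019 0.1349
[0.4532 0.0671 0.09  ] rig x,y 0.0016 0.0646
[0.4648 0.1125 0.084 ] rig x,y 0.0197 0.1078
[0.4234 0.1058 0.084 ] rig x,y -0.0222 0.1072
[0.4394 0.1703 0.0775] rig x,y 0.003 0.1686
```

```bash
python3 -m inch '[[0,[0.001,-0.009,0.004],0],[0,[0.002,-0.016,0.004],0],[0,[0.0025,-0.02,0.004],0],[0,[0.003,-0.022,0.004],0],[0,[0.003,-0.0235,0.004],0],[0,[0.0032,-0.0245,0.004],0],[0,[0.0032,-0.025,0.004],0],[0,[0.0032,-0.025,0.004],0]]'; python3 -m inch '[[0,[0,0.003,0],0],[0,[-0.001,0.012,0],0],[0,[-0.003,0.022,0],0],[0,[-0.005,0.035,0],0],[0,[-0.005,0.035,0],0],[0,[-0.005,0.035,0],0],[0,[-0.005,0.035,0],0],[0,[-0.005,0.035,0],0]]'; python3 look.py 16
```

```text
clock: 19.8
tool_pos: [0.4396, 0.1619, 0.0654]
eef_rot: [-0.0, -0.072, 0.997, 0.0]
contact_force: [-1.0, 3.6, -0.0]
grip_width: 0.0001
clock: 20.6
tool_pos: [0.4347, 0.1958, 0.0651]
eef_rot: [-0.0, -0.072, 0.997, -0.0]
contact_force: [-0.2, -0.8, -0.5]
grip_width: -0.0
```

View pics/L16.png

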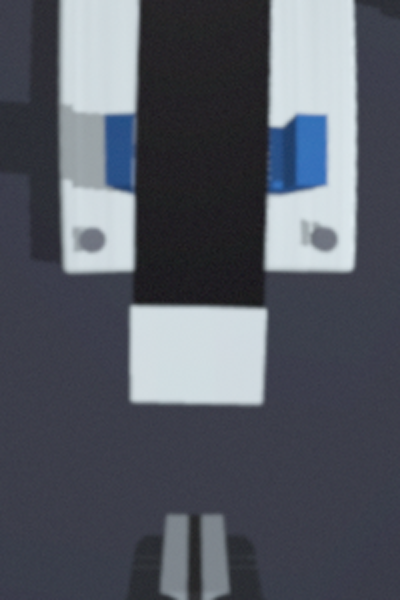

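View pics/S16.png

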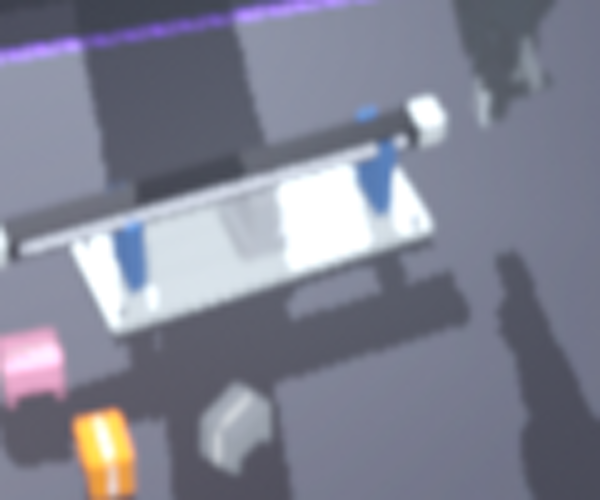

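```bash
python3 m.py w16 278.5 201.5 .090; python3 m.py w16 232.5 94 .084; python3 - <<'E'
from h import *
from cell import r
S=r.calibration("scene"); c,s=np.cos(.1466),np.sin(.1466); O=np.array([.461,.003])
def P(x,y,z): return np.r_[O+np.array([c*x-s*y,s*x+c*y]),z]
e=.15
for t,p in ((-.06,.01),(0,0),(.06,-.01)):
    print(t,[tuple(np.round(((proj(S,P(x,y,.09+t*(y-p)))[0]-245)*5,(proj(S,P(x,y,.09+t*(y-p)))[1]-150)*5)).astype(int)) for x,y in ((-.014,e),(.014,e),(.014,e-.02),(.014,e-.34),(-.014,e-.34))])
E
```

```text
[0.4417 0.1507 0.09  ] rig x,y 0.0025 0.149
[0.4647 0.1131 0.084 ] rig x,y 0.0197 0.1084
-0.06 [(np.int64(428), np.int64(101)), (np.int64(443), np.int64(126)), (np.int64(419), np.int64(133)), (np.int64(10), np.int64(239)), (np.int64(-3), np.int64(212))]
0 [(np.int64(428), np.int64(93)), (np.int64(444), np.int64(118)), (np.int64(420), np.int64(126)), (np.int64(11), np.int64(250)), (np.int64(-1), np.int64(223))]
0.06 [(np.int64(429), np.int64(84)), (np.int64(445), np.int64(110)), (np.int64(420), np.int64(118)), (np.int64(12), np.int64(260)), (np.int64(0), np.int64(233))]
```

```bash
python3 m.py w2 332.5 207.5 .042; python3 -m inch '[[0,[0,0.005,0.05],0],[0,[0,0.005,0.1],0],[0,[0.01,-0.005,0.14],0],[0.75,[0.04,-0.04,0.16],-0.03],[0.75,[0.07,-0.08,0.16],-0.06],[0.75,[0.1,-0.12,0.16],-0.1],[0.75,[0.13,-0.16,0.16],-0.1],[0.75,[0.16,-0.2,0.16],-0.1],[0.75,[0.19,-0.23,0.16],-0.1],[0.75,[0.205,-0.25,0.16],-0.1],[0.75,[0.205,-0.25,0.16],-0.1],[0.75,[0.205,-0.25,0.16],-0.1]]' 20; python3 wr.py w17
```

```text
[ 0.5733 -0.1648  0.042 ] rig x,y 0.0866 -0.1824
clock: 21.9
tool_pos: [0.639, -0.0537, 0.2248]
eef_rot: [-0.001, -0.022, 1.0, 0.0]
contact_force: [0.0, -0.3, -0.2]
grip_width: 0.0642
```

View pics/w17.png

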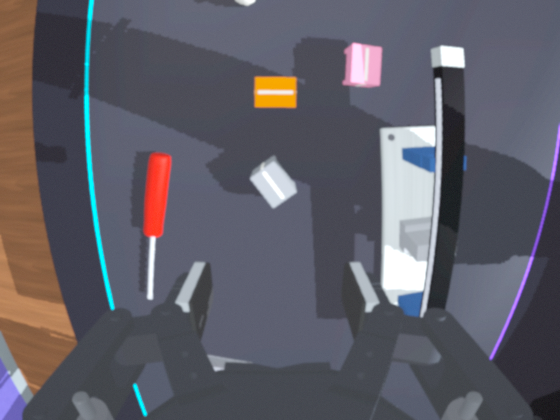

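```bash
python3 - <<'E'
from h import *
crop(cv2.imread("pics/w17.png"),240,65,310,120,10,"pics/w17c.png")
E
```

```text
(no output)
```

View pics/w17c.png

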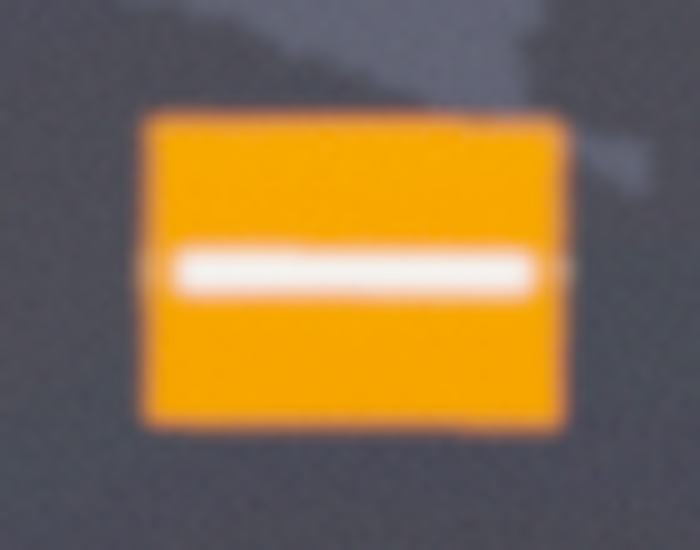

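```bash
python3 - <<'E'
from h import *
import pickle
from cell import r
W=pickle.load(open("w17.pkl","rb"))
P=np.array([at(W,240+x/10,65+y/10,.042,True) for x,y in [(143,114),(570,117),(567,432),(144,430)]])
print(P[:,:2].round(4),P.mean(0),[np.degrees(np.arctan2(*(b-a)[1::-1])).round(2) for a,b in [(P[1],P[0]),(P[2],P[3])]],np.linalg.norm(P[0]-P[1]))
s=r.read_state();print(s['tool_pos'],s['eef_rot'])
E
```

```text
[[ 0.667  -0.1637]
 [ 0.6252 -0.1652]
 [ 0.6239 -0.1336]
 [ 0.6656 -0.1319]] [ 0.64541877 -0.14859033  0.042     ] [np.float64(2.11), np.float64(2.26)] 0.041800735271086076
[ 0.63858657 -0.05241116  0.22511886] [-5.59760921e-04 -2.29153880e-02  9.99737161e-01  4.25168722e-04]
```

```bash
python3 -m inch '[[0.75,[0.0077,-0.04,-0.02],0],[0.75,[0.0077,-0.08,-0.04],0],[0.75,[0.0077,-0.0966,-0.08],0],[0.75,[0.0077,-0.0966,-0.12],0],[0.75,[0.0077,-0.0966,-0.16],0],[0.75,[0.0077,-0.0966,-0.195],0],[0.75,[0.0077,-0.0966,-0.217],0],[0.75,[0.0077,-0.0966,-0.217],0],[0.75,[0.0077,-0.0966,-0.217],0]]'; python3 -m inch '[[0.3,[0,0,0],0],[0.3,[0,0,0],0],[0.3,[0,0,0],0],[0.3,[0,0,0],0],[0.3,[0,0,0],0],[0.3,[0,0,0],0]]' 20;python3 wr.py w18
```

```text
clock: 22.85
tool_pos: [0.6473, -0.1482, 0.0092]
eef_rot: [0.0, -0.024, 1.0, 0.001]
contact_force: [-0.2, 0.5, 0.0]
grip_width: 0.0642
clock: 23.45
tool_pos: [0.6487, -0.1496, 0.0105]
eef_rot: [0.001, -0.022, 1.0, -0.0]
contact_force: [-1.0, 1.1, 6.4]
grip_width: 0.0403
```

View pics/w18.png

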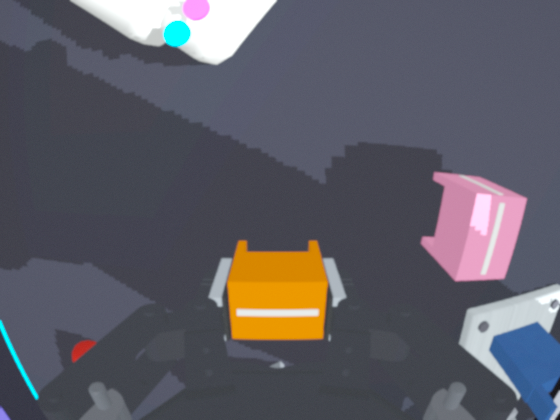

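```bash
python3 m.py w18 277 313 .042; python3 m.py w18 277 339 .042; python3 m.py w18 278 282 .042;python3 -c "
from cell import r
s=r.read_state();print(s['tool_pos'])"
```

```text
[ 0.6495 -0.1484  0.042 ] rig x,y 0.1644 -0.1773
[ 0.6489 -0.1338  0.042 ] rig x,y 0.1659 -0.1627
[ 0.6499 -0.1638  0.042 ] rig x,y 0.1625 -0.1926
[ 0.64870015 -0.14954404  0.01055245]
```

```bash
python3 -m inch '[[0.3,[0,0,0.02],0],[0.3,[0,0,0.06],0],[0.3,[0,0,0.11],0],[0.3,[0,0,0.16],0],[0.3,[-0.02,0.02,0.2],0.02],[0.3,[-0.05,0.06,0.2],0.04],[0.3,[-0.08,0.1,0.2],0.06],[0.3,[-0.11,0.14,0.2],0.08],[0.3,[-0.14,0.18,0.2],0.1],[0.3,[-0.17,0.21,0.2],0.1],[0.3,[-0.19,0.24,0.2],0.1],[0.3,[-0.2,0.25,0.2],0.1]]'; python3 -m inch '[[0.3,[0,0,0],0],[0.3,[0,0,0],0],[0.3,[0,0,0],0]]'; python3 wr.py w19
```

```text
clock: 24.7
tool_pos: [0.4452, 0.103, 0.2099]
eef_rot: [0.001, -0.075, 0.997, -0.0]
contact_force: [-0.2, -0.2, -0.6]
grip_width: 0.0402
clock: 25.0
tool_pos: [0.4487, 0.0984, 0.2083]
eef_rot: [0.0, -0.07, 0.998, -0.0]
contact_force: [0.9, -0.1, -0.2]
grip_width: 0.0398
```

View pics/w19.png

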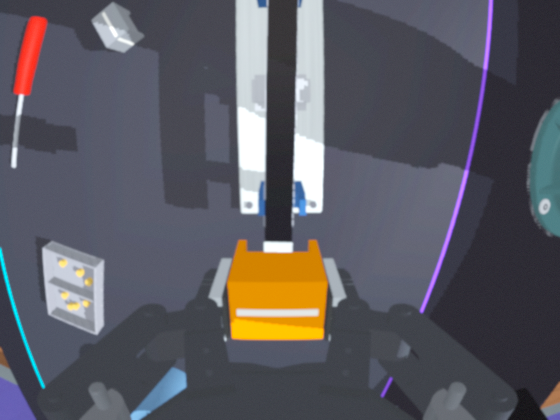

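```bash
python3 - <<'E'
from h import *
crop(cv2.imread("pics/w19.png"),225,40,335,150,5,"pics/w19c.png")
crop(cv2.imread("pics/w19.png"),225,150,335,260,5,"pics/w19d.png")
E
```

```text
(no output)
```

View pics/w19c.png

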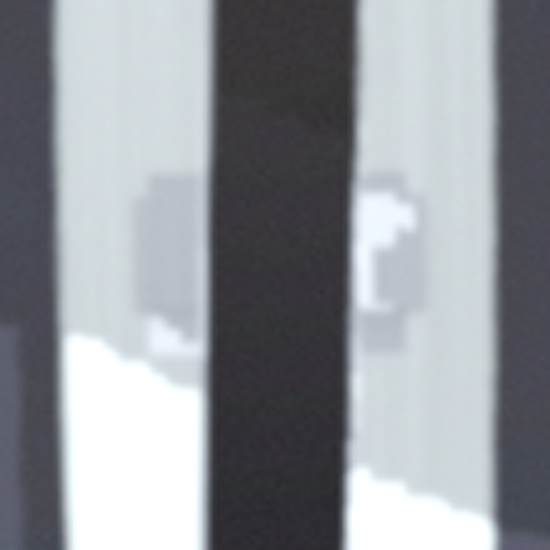

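View pics/w19d.png

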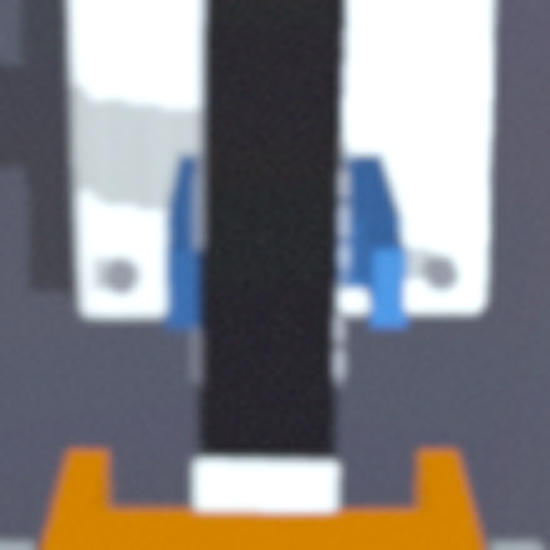

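```bash
python3 - <<'E'
from h import *
import pickle
W=pickle.load(open("w19.pkl","rb"))
f=lambda x,y,z,o=40:at(W,225+x/5,o+y/5,z,True)
for q in [(134,198),(134,312),(427,198),(427,312),(280.5,255)]: print("ridge",f(*q,.07).round(4))
for y in (20,255,500):
    a=f({20:216,255:209,500:207}[y],y,.09);b=f({20:357,255:350,500:344}[y],y,.09);print("bar",y,a.round(4),b.round(4),((a+b)/2).round(4),np.linalg.norm(a-b).round(4))
a=f(190,512,.09,150);b=f(340,512,.09,150);print("cap near edge bounded",((a+b)/2).round(4))
a=f(195,458,.09,150);b=f(340,458,.09,150);print("capline",((a+b)/2).round(4))
print("prongs",f(168,328,.084,150),f(405,328,.084,150))
print("clip hold", at(W,277.5,313,.2083+.0315,True), at(W,277.5,313,.2083+.031,True))
from cell import r
s=r.read_state();print(s['tool_pos'],s['eef_rot'])
E
```

```text
ridge [ 0.4857 -0.002   0.07  ]
ridge [0.483  0.0176 0.07  ]
ridge [ 0.4366 -0.0092  0.07  ]
ridge [0.4336 0.0104 0.07  ]
ridge [0.4597 0.0045 0.07  ]
bar 20 [ 0.4753 -0.0311  0.09  ] [ 0.4534 -0.0344  0.09  ] [ 0.4643 -0.0327  0.09  ] 0.0221
bar 255 [0.4709 0.007  0.09  ] [0.449  0.0038 0.09  ] [0.4599 0.0054 0.09  ] 0.0222
bar 500 [0.4658 0.0462 0.09  ] [0.444 0.043 0.09 ] [0.4549 0.0446 0.09  ] 0.022
cap near edge bounded [0.4424 0.1427 0.09  ]
capline [0.4435 0.1322 0.09  ]
prongs [0.46379596 0.11280971 0.084     ] [0.42287056 0.10692766 0.084     ]
clip hold [0.4493029  0.09941331 0.2398    ] [0.44924941 0.09977851 0.2393    ]
[0.4486152  0.09844813 0.20815918] [-1.90229338e-05 -7.04237222e-02  9.97517166e-01 -4.47953316e-05]
```

```bash
python3 -m inch '[[0.3,[0.004,-0.03,0],0],[0.3,[0.008,-0.065,0],0],[0.3,[0.011,-0.09,0],0],[0.3,[0.011,-0.0955,-0.02],0],[0.3,[0.011,-0.0955,-0.05],0],[0.3,[0.011,-0.0955,-0.075],0],[0.3,[0.011,-0.0955,-0.093],0],[0.3,[0.011,-0.0955,-0.093],0],[0.3,[0.011,-0.0955,-0.093],0],[0.3,[0.011,-0.0955,-0.093],0]]'; python3 wr.py w20;python3 -c "
from cell import r
s=r.read_state();print(s['tool_pos'],s['eef_rot'])"
```

```text
clock: 26.05
tool_pos: [0.4594, 0.0043, 0.1161]
eef_rot: [0.001, -0.072, 0.997, 0.0]
contact_force: [-0.3, 0.6, -0.1]
grip_width: 0.0396
[0.45938215 0.00439553 0.1161911 ] [ 9.70175575e-04 -7.18111602e-02  9.97417771e-01  7.26174987e-05]
```

View pics/w20.png

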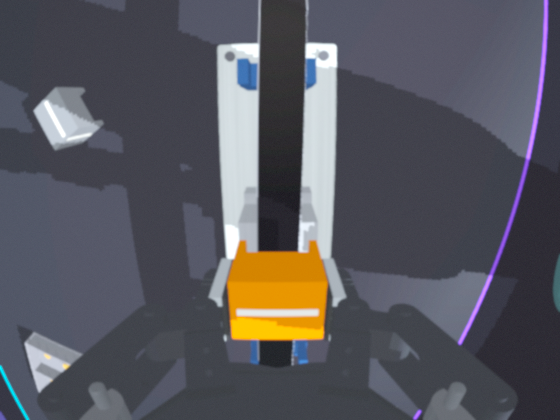

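```bash
python3 - <<'E'
from h import *
crop(cv2.imread("pics/w20.png"),210,170,350,260,5,"pics/w20c.png")
E
```

```text
(no output)
```

View pics/w20c.png

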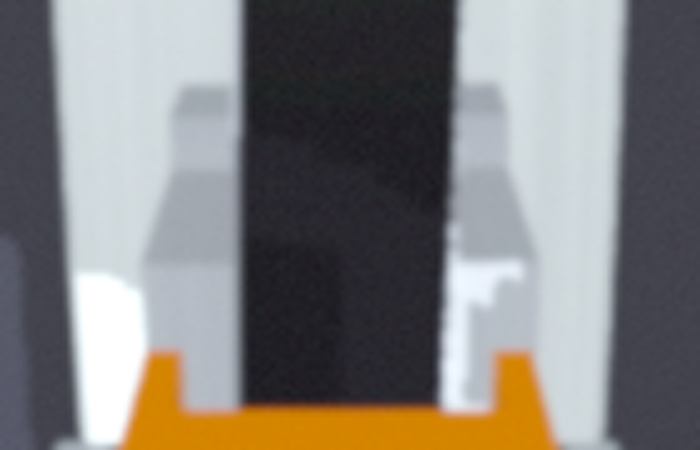

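```bash
python3 - <<'E'
from h import *
import pickle
W=pickle.load(open("w20.pkl","rb"))
f=lambda x,y,z:at(W,210+x/5,170+y/5,z,True).round(4)
print("ridge -y edge corners",f(145,262,.07),f(538,262,.07))
print("leg bottoms (-y face)",f(150,352,.1057),f(530,352,.1057))
print("bar @352",f(242,352,.09),f(444,352,.09)," @200",f(242,200,.09),f(450,200,.09))
E
```

```text
ridge -y edge corners [ 0.4853 -0.0027  0.07  ] [ 0.4369 -0.0098  0.07  ]
leg bottoms (-y face) [ 0.4813 -0.0067  0.1057] [ 0.4424 -0.0124  0.1057]
bar @352 [ 0.4718 -0.0012  0.09  ] [ 0.4492 -0.0045  0.09  ]  @200 [ 0.4741 -0.0192  0.09  ] [ 0.4515 -0.0225  0.09  ]
```

```bash
python3 -m inch '[[0.3,[0,-0.0018,0],0],[0.3,[0,-0.0018,-0.006],0],[0.3,[0,-0.0018,-0.012],0],[0.3,[0,-0.0018,-0.017],0],[0.3,[0,-0.0018,-0.021],0],[0.3,[0,-0.0018,-0.024],0],[0.3,[0,-0.0018,-0.024],0],[0.3,[0,-0.0018,-0.024],0]]'; python3 wr.py w21
```

```text
clock: 26.9
tool_pos: [0.4584, 0.0027, 0.0912]
eef_rot: [-0.0, -0.072, 0.997, 0.0]
contact_force: [-0.6, 0.2, -0.2]
grip_width: 0.0396
```

View pics/w21.png

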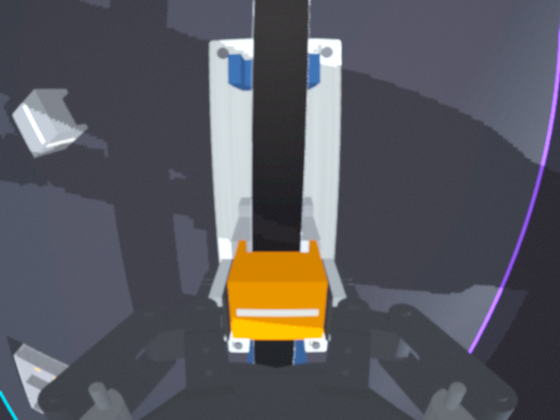

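```bash
python3 -m inch '[[0.3,[0,0,-0.001],0],[0.3,[0,0,-0.002],0],[0.3,[0,0,-0.003],0],[0.3,[0,0,-0.0035],0],[0.3,[0,0,-0.0035],0]]'; python3 -m inch '[[0.3,[0,0,-0.0005],0],[0.3,[0,0,-0.0005],0]]';python3 -m inch '[[0.3,[0,0,-0.0005],0],[0.3,[0,0,-0.0005],0]]'; python3 wr.py w22; python3 - <<'E'
from h import *
crop(cv2.imread("pics/w22.png"),200,200,360,360,4,"pics/w22c.png")
E
```

```text
clock: 27.45
tool_pos: [0.4584, 0.0026, 0.0877]
eef_rot: [-0.0, -0.072, 0.997, 0.0]
contact_force: [1.3, 0.2, -0.3]
grip_width: 0.0398
clock: 27.65
tool_pos: [0.4584, 0.0026, 0.0873]
eef_rot: [-0.0, -0.072, 0.997, 0.0]
contact_force: [1.6, -0.2, -1.1]
grip_width: 0.0396
clock: 27.85
tool_pos: [0.4584, 0.0026, 0.0868]
eef_rot: [-0.0, -0.072, 0.997, 0.0]
contact_force: [-0.3, -0.1, -0.4]
grip_width: 0.0399
```

View pics/w22c.png

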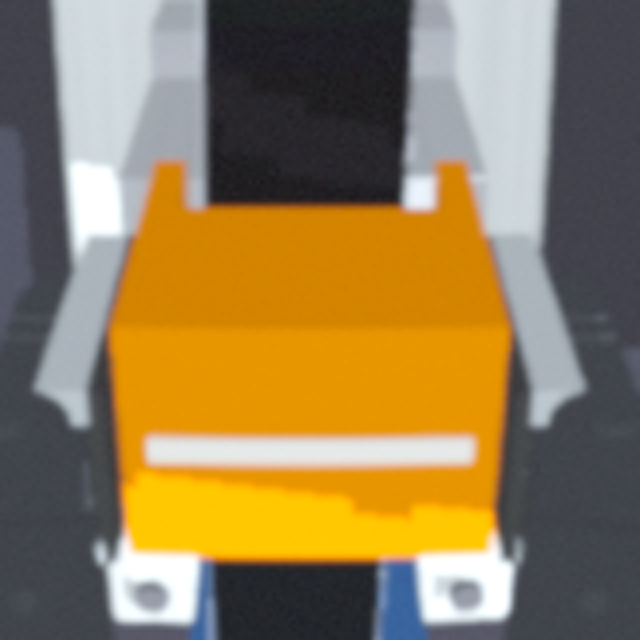

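```bash
for i in 1 ; do python3 -m inch '[[0.3,[0,0,-0.0006],0],[0.3,[0,0,-0.0006],0]]'; done; python3 -m inch '[[0.3,[0,0,-0.0006],0],[0.3,[0,0,-0.0006],0]]'; python3 -m inch '[[0.3,[0,0,-0.0006],0],[0.3,[0,0,-0.0006],0]]'
```

```text
clock: 28.1
tool_pos: [0.4585, 0.0026, 0.0865]
eef_rot: [0.0, -0.072, 0.997, -0.0]
contact_force: [-1.0, -0.7, 3.1]
grip_width: 0.0397
clock: 28.3
tool_pos: [0.4585, 0.0026, 0.0864]
eef_rot: [0.0, -0.072, 0.997, -0.001]
contact_force: [-2.1, -0.9, 9.8]
grip_width: 0.0398
clock: 28.5
tool_pos: [0.4585, 0.0026, 0.0864]
eef_rot: [0.0, -0.072, 0.997, -0.001]
contact_force: [-3.1, -2.1, 16.9]
grip_width: 0.0399
```

```bash
python3 -m inch '[[0.3,[0,0,0.0013],0],[0.3,[0,0,0.0013],0],[0.3,[0,0,0.0013],0]]'; python3 -m inch '[[0.5,[0,0,0],0],[0.55,[0,0,0],0],[0.6,[0,0,0],0],[0.65,[0,0,0],0],[0.7,[0,0,0],0],[0.7,[0,0,0],0]]'; python3 wr.py w23; python3 - <<'E'
from h import *
crop(cv2.imread("pics/w23.png"),200,200,360,360,4,"pics/w23c.png")
E
```

```text
clock: 28.8
tool_pos: [0.4586, 0.0027, 0.0864]
eef_rot: [0.0, -0.072, 0.997, -0.0]
contact_force: [-0.1, -0.7, 4.6]
grip_width: 0.0398
clock: 29.4
tool_pos: [0.4584, 0.0026, 0.0863]
eef_rot: [-0.0, -0.072, 0.997, 0.0]
contact_force: [-0.8, 0.3, 0.5]
grip_width: 0.0597
```

View pics/w23c.png

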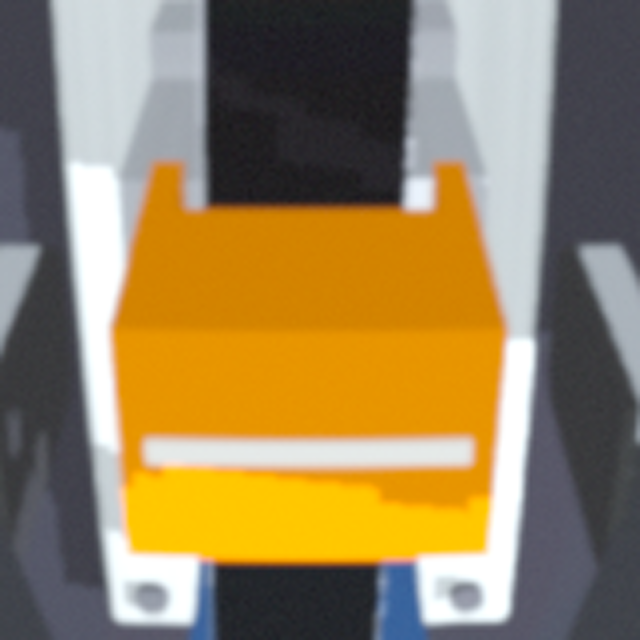

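Released, with the clip astride the bar. Next I raise the arm straight up, back off, and check.

```bash
python3 -m inch '[[0.7,[0,0,0.01],0],[0.7,[0,0,0.03],0],[0.7,[0,0,0.06],0],[0.7,[0,0,0.1],0],[0.7,[-0.005,0.04,0.12],0],[0.7,[-0.01,0.08,0.12],0],[0.7,[-0.012,0.095,0.12],0],[0.7,[-0.012,0.095,0.12],0],[0.7,[-0.012,0.095,0.12],0],[0.7,[-0.012,0.095,0.12],0],[0.7,[-0.012,0.095,0.12],0],[0.7,[-0.012,0.095,0.12],0]]'; python3 look.py 24; python3 - <<'E'
from h import *
crop(cv2.imread("pics/w24.png"),200,0,360,150,4,"pics/w24c.png")
E
```

```text
clock: 30.65
tool_pos: [0.4465, 0.0966, 0.206]
eef_rot: [-0.0, -0.071, 0.997, -0.0]
contact_force: [-0.7, 1.0, 0.0]
grip_width: 0.0597
```

View pics/w24c.png

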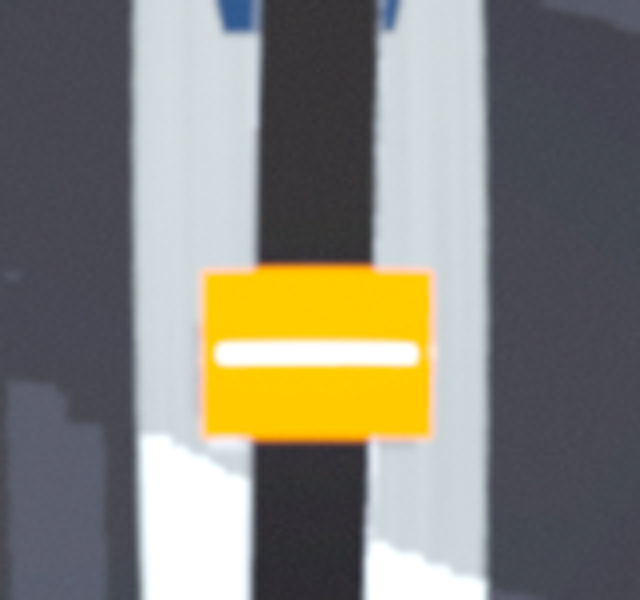

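View pics/S24.png

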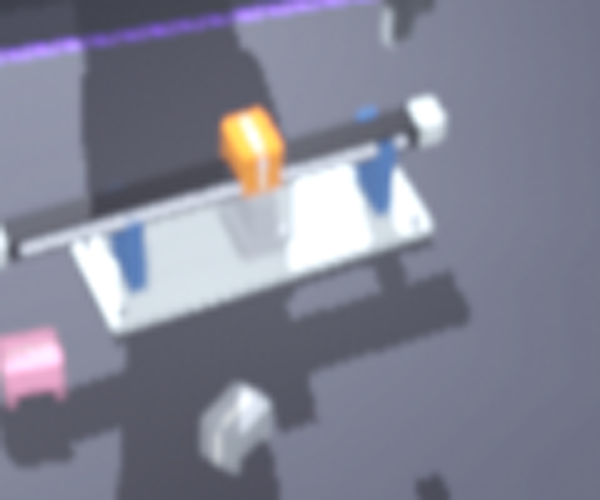

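View pics/w24.png

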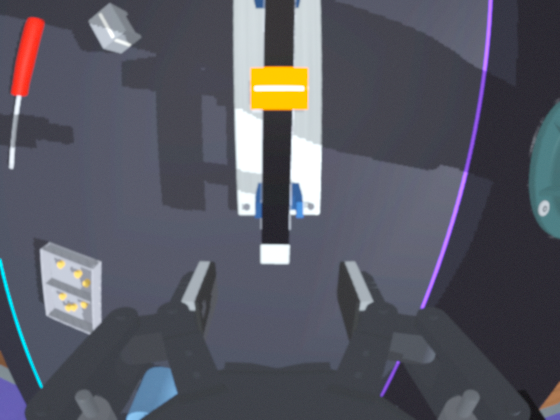

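```bash
python3 m.py w24 279.2 88.3 .118; python3 -m inch '[[0.7,[0,0,0],0],[0.7,[0,0,0],0],[0.7,[0,0,0],0],[0.7,[0,0,0],0],[0.7,[0,0,0],0],[0.7,[0,0,0],0],[0.7,[0,0,0],0],[0.7,[0,0,0],0],[0.7,[0,0,0],0],[0.7,[0,0,0],0],[0.7,[0,0,0],0],[0.7,[0,0,0],0]]'; python3 -m inch '[[0.7,[0,0,0],0],[0.7,[0,0,0],0],[0.7,[0,0,0],0],[0.7,[0,0,0],0],[0.7,[0,0,0],0],[0.7,[0,0,0],0],[0.7,[0,0,0],0],[0.7,[0,0,0],0],[0.7,[0,0,0],0],[0.7,[0,0,0],0],[0.7,[0,0,0],0],[0.7,[0,0,0],0]]'; python3 look.py 25; python3 - <<'E'
from h import *
from cell import r
crop(r.camera("side"),200,150,310,260,5,"pics/d25c.png")
a=cv2.imread("pics/w24.png");b=cv2.imread("pics/w25.png");print(cv2.absdiff(a,b).mean())
S=r.calibration("side"); c,s=np.cos(.1466),np.sin(.1466); O=np.array([.461,.003])
def P(x,y,z): return np.r_[O+np.array([c*x-s*y,s*x+c*y]),z]
e=.149
for t,p in ((-.06,.01),(0,0),(.06,-.01)):
    print(t,[tuple(np.round([(q[0]-200)*5,(q[1]-150)*5]).astype(int).tolist()) for q in [proj(S,P(x,y,.09+t*(y-p))) for x,y in ((-.012,e),(.016,e),(.016,e-.36),(-.012,e-.36))]])
E
```

```text
[0.4593 0.0034 0.118 ] rig x,y -0.0016 0.0007
clock: 31.95
tool_pos: [0.4464, 0.0976, 0.2063]
eef_rot: [0.0, -0.072, 0.997, -0.0]
contact_force: [0.6, 0.2, -0.0]
grip_width: 0.06
clock: 33.15
tool_pos: [0.4464, 0.0976, 0.2063]
eef_rot: [0.0, -0.072, 0.997, 0.0]
contact_force: [-0.5, -0.6, 0.8]
grip_width: 0.0598
2.229750566893424
-0.06 [(95, 164), (135, 156), (294, 447), (245, 459)]
0 [(94, 154), (134, 146), (295, 466), (246, 477)]
0.06 [(92, 142), (133, 134), (296, 482), (247, 494)]
```

View pics/d25c.png

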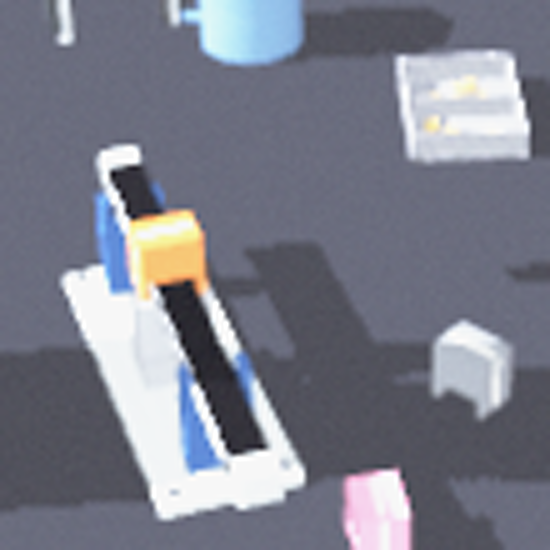

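View pics/S25.png

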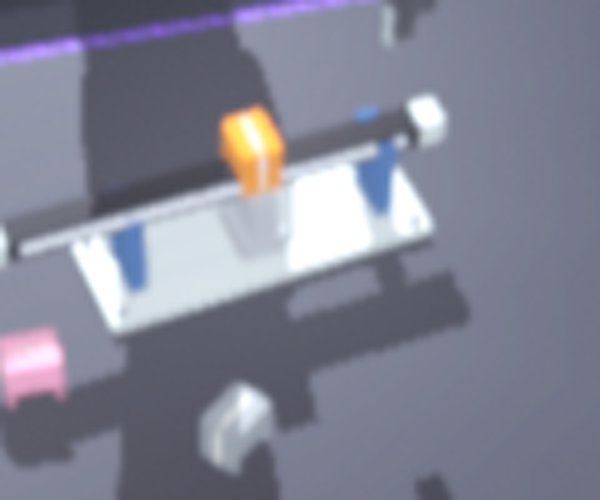

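```bash
python3 -c "
from cell import r
print(r.job_done())"
```

```text
the job is handed in; nothing more can be done
None
```

The bar is balanced level on the ridge with the orange clip astride it above the ridge. I handed the job in at about 33 s of the 70 s, with the hand well clear of everything.

- **Mistake at the start:** I misread which end was low and pushed the high end about 20 mm the wrong way. I then went round to the other end and pushed the bar back in about 15 mm steps, releasing and looking after each. It tipped up level, and I pushed it about 4 mm further so the balance point sat nearer the middle of the ridge. The readings I took on the bar were at most about 6 N.
- **Clip:** I lowered it until it touched the bar. My last small downward step reached 17 N at the wrist, below the 40 N limit. I backed off to about 5 N and then let go.

**Last checks**
- **Level:** the bar's ends in the side view match the level prediction to within about 1 pixel. The scene view fits level too, and looked unchanged over the last 2.5 s or so.
- **Position:** the clip's centre measures about 1 mm from the ridge's centre along the bar. The bar sat about 1–2.5 mm to one side of centre, where 8 mm is allowed.
- **Seating:** the height at which the clip touched the bar fits it sitting fully down, to within about 1 mm.
- **Not checked:** I took no separate measurement of the bystanders. Nothing looked displaced in the last pictures, but those don't show all of them.
- **Disagreement:** the wrist views from opposite sides differed by 1–3 mm on the ridge's position. I worked from values in between and corrected the clip against the ridge in one picture.

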